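Weigh out and start a polishing charge of cast medallions

TASK

Make up a polishing charge: put brass castings from the wooden board into the red bowl on the scale, large or small as needed, until the pointer comes to rest in the green band (370 to 430 g). Then lift the bowl with its charge into the polisher's platform so it stands level in it, put the black lid squarely on the bowl, and only then turn the polisher's selector to the green dot. Leave the spare castings on the board and the other bench things where they are.

Things in the scene. Friction and masses are not known exactly. Their poses are not given: they have to be found in the camera images.
- scale_pan (a joint): Travel of the blue spring scale's round steel pan (158 mm across, 152 inside, rim 8 mm above its floor), m, positive down. Tared: 0 with the empty bowl on it. Sinks 5.45 mm per 100 g (180 N/m): 21.8 mm at 400 g, 20.2 to 23.4 mm in the green band. Stops at -3 mm (bowl removed) and 34 mm.
- pointer (a joint): Red pointer on the scale's sloping white dial (86 mm across; on the side of the scale, 150 x 150 x 60 mm, that is away from the robot). rad, clockwise facing the dial, 0 at the zero mark on the dial's upper edge next to the pan; 0.90 per 100 g, so 3.60 at 400 g, 3.33 to 3.87 in the green band (370 to 430 g). Black marks every 100 g.
- pan_seat (a point): Centre of the scale pan's floor, where the bowl stands (101 mm above the bench at pan travel 0).
- bowl: Loose red round bowl, open at the top, on the scale pan at the start. 85 mm high, 140 mm wide at the foot, 164 at the rim, wall 4, floor 5 mm thick; 450 g. In its middle a cone (30 mm wide at the floor) carries a round black stem, 18 mm across, from 35 to 74 mm above the underside: grip it there to carry the bowl. Origin: centre of its underside, z up.
- lid: Loose round black lid, lying right way up on the bench: a 148 mm lip 6 mm deep under a 168 mm flange 4 mm thick; yellow knob 24 mm across from 10 to 42 mm above its underside; 100 g. Origin: centre of the lip's underside, z up. On the bowl the lip sits inside the rim (mouth 156 mm), the flange rests on it and this origin is 79 mm above the bowl's.
- polisher: Grey vibratory polisher, fixed, 320 x 200 x 80 mm high; origin: centre of its underside. Its round dark platform is centred 60 mm along its x axis, the selector 115 mm along its -x axis, on top.
- platform (a joint): Sink of the polisher's sprung round platform, m, positive downwards, 0 when empty; 1.09 mm per 100 g on it (900 N/m), stop at 12 mm.
- platform_seat (a point): Centre of the platform's floor, 98 mm above the bench when empty, where the bowl stands: a rim 8 mm high with 150 mm inside width locates the bowl's foot.
- selector (a joint): Turn of the selector, rad, growing clockwise seen from above. Detents at 0 (white dot), 0.6 (yellow), 1.2 (green) and 1.8 (red); it snaps into the nearest one when let go (up to about 0.07 N m to turn). Stops at -0.1 and 1.9.
- selector_grip (a point): On the selector's axis, 24 mm above its foot. Black knob: upright bar grip 46 mm long, 12 mm thick, from 8 to 32 mm above its foot, on a 48 mm skirt. A white line on one end of the bar points at the dot; at joint value q that end lies at 0.9 - q (counter-clockwise from above) from the polisher's x axis.
- board: Wooden board, fixed, 170 x 220 mm, 14 mm thick, on which the rough castings lie; origin: centre of its underside.
- large0: Large cast brass medallion, a disc 38 mm across and 10 mm thick with a copper-coloured face, about 96 g (castings vary by up to 10 to 15 %). Origin: centre of its underside, z up. May be absent.
- large1: Large cast brass medallion, a disc 38 mm across and 10 mm thick with a copper-coloured face, about 96 g (castings vary by up to 10 to 15 %). Origin: centre of its underside, z up. May be absent.
- large2: Large cast brass medallion, a disc 38 mm across and 10 mm thick with a copper-coloured face, about 96 g (castings vary by up to 10 to 15 %). Origin: centre of its underside, z up. May be absent.
- large3: Large cast brass medallion, a disc 38 mm across and 10 mm thick with a copper-coloured face, about 96 g (castings vary by up to 10 to 15 %). Origin: centre of its underside, z up. May be absent.
- small0: Small cast brass medallion, a disc 26 mm across and 10 mm thick with a silver-coloured face, about 45 g (castings vary by up to 10 to 15 %). Origin: centre of its underside, z up. May be absent.
- small1: Small cast brass medallion, a disc 26 mm across and 10 mm thick with a silver-coloured face, about 45 g (castings vary by up to 10 to 15 %). Origin: centre of its underside, z up. May be absent.
- small2: Small cast brass medallion, a disc 26 mm across and 10 mm thick with a silver-coloured face, about 45 g (castings vary by up to 10 to 15 %). Origin: centre of its underside, z up. May be absent.
- small3: Small cast brass medallion, a disc 26 mm across and 10 mm thick with a silver-coloured face, about 45 g (castings vary by up to 10 to 15 %). Origin: centre of its underside, z up. May be absent.
- tape_red: Bystander: ring of orange-red tape, 100 mm across, 24 mm high.
- marker: Bystander: blue marker pen lying down, 100 mm long along its y axis, 12 mm thick.
- pliers: Bystander: small pliers with orange handles, lying flat, about 145 mm long, 12 mm thick.
Not all that is in view belongs to the job. Leave any pink, purple or turquoise look-alike of the large1 alone.

How it is judged:
On the way, in this order (a step that is already met when the one before it is completed fails the run):
1. the bowl stands on the scale with a charge of castings that brings the pan to rest in the green band (370 to 430 g), nothing touched by the fingers (value of joint scale_pan between 0.020165 and 0.023435 m and horizontal distance between bowl and pan_seat below 0.012 m and angle between bowl's own z axis and vertical below 0.08 rad and contact force between the fingers and bowl below 0.05 N and contact force between the fingers and large0 below 0.05 N and contact force between the fingers and large1 below 0.05 N and contact force between the fingers and large2 below 0.05 N and contact force between the fingers and large3 below 0.05 N and contact force between the fingers and small0 below 0.05 N and contact force between the fingers and small1 below 0.05 N and contact force between the fingers and small2 below 0.05 N and contact force between the fingers and small3 below 0.05 N), for 0.8 s.
2. the bowl stands level in the polisher's platform, released (horizontal distance between bowl and platform_seat below 0.008 m and angle between bowl's own z axis and vertical below 0.06 rad and z of bowl in the frame of platform_seat between -0.004 and 0.004 m and contact force between the fingers and bowl below 0.05 N), for 0.3 s.
3. the lid lies squarely on the bowl in the platform, released (horizontal distance between bowl and platform_seat below 0.008 m and angle between bowl's own z axis and vertical below 0.06 rad and z of bowl in the frame of platform_seat between -0.004 and 0.004 m and horizontal distance between lid and bowl below 0.007 m and z of lid in the frame of bowl between 0.074 and 0.083 m and angle between the z axis of lid and the z axis of bowl, either way round below 0.05 rad and contact force between the fingers and lid below 0.05 N), for 0.3 s.
4. the selector is at the green dot, with the lid on (value of joint selector between 1.05 and 1.35 rad and horizontal distance between lid and bowl below 0.007 m and z of lid in the frame of bowl between 0.074 and 0.083 m and angle between the z axis of lid and the z axis of bowl, either way round below 0.05 rad), for 0.2 s.
At the end, for the whole second after the job is handed in: Bowl level in the platform (within 8 mm) with a 400 g charge (platform sink shows 360 to 440 g), lid on the bowl (within 7 mm, flange on the rim), selector in the green detent (0.15 rad), each casting in the bowl or within 180 mm of the board's centre, all at rest (all of step 4 and horizontal distance between bowl and platform_seat below 0.008 m and angle between bowl's own z axis and vertical below 0.06 rad and z of bowl in the frame of platform_seat between -0.004 and 0.004 m and value of joint platform between 0.009919 and 0.010791 m and ((horizontal distance between large0 and bowl below 0.075 m and z of large0 in the frame of bowl between 0 and 0.08 m) or horizontal distance between large0 and board below 0.18 m) and ((horizontal distance between large1 and bowl below 0.075 m and z of large1 in the frame of bowl between 0 and 0.08 m) or horizontal distance between large1 and board below 0.18 m) and ((horizontal distance between large2 and bowl below 0.075 m and z of large2 in the frame of bowl between 0 and 0.08 m) or horizontal distance between large2 and board below 0.18 m) and ((horizontal distance between large3 and bowl below 0.075 m and z of large3 in the frame of bowl between 0 and 0.08 m) or horizontal distance between large3 and board below 0.18 m) and ((horizontal distance between small0 and bowl below 0.075 m and z of small0 in the frame of bowl between 0 and 0.08 m) or horizontal distance between small0 and board below 0.18 m) and ((horizontal distance between small1 and bowl below 0.075 m and z of small1 in the frame of bowl between 0 and 0.08 m) or horizontal distance between small1 and board below 0.18 m) and ((horizontal distance between small2 and bowl below 0.075 m and z of small2 in the frame of bowl between 0 and 0.08 m) or horizontal distance between small2 and board below 0.18 m) and ((horizontal distance between small3 and bowl below 0.075 m and z of small3 in the frame of bowl between 0 and 0.08 m) or horizontal distance between small3 and board below 0.18 m) and linear speed of each of bowl, lid below 0.02 m/s and velocity of joint selector below 0.1 rad/s); the robot touches nothing.
It fails at once if a bystander is moved by more than 40 mm (distance of any of tape_red, marker, pliers from where it was at the start of the episode above 0.04 m).
It fails at once if the bowl is tipped by more than 40 degrees (angle between bowl's own z axis and vertical above 0.7 rad).
Of large0, large1, large2, large3 only 3 to 4 are there at a start; the rules pass over those that are not, and their reading is None.
Of small0, small1, small2, small3 only 3 to 4 are there at a start; the rules pass over those that are not, and their reading is None.
At some moment in a run one of small0, small1, small2, small3, lid may be knocked a few centimetres aside while the robot is not near it.
It also fails if it takes over 192 s, if anything falls off the work surface, if the arm or the gripper's body presses on something with over 40 N, if the wrist force passes 120 N, or if a joint passes its speed limit or range.

ROBOT

A 7-joint arm with a two-finger parallel gripper is mounted at the origin on the work surface. World frame = base frame: x ahead of the robot, y to its left, z up, the work surface at z = 0. Lengths are in m, angles in rad, forces in N, time in s.
With the tool pointing down it reaches from about 0.425 to 0.875 m from the base axis. Payload 4.7 kg.
Tool frame: the origin (TCP) lies midway between the tips of the shut fingers; the grasp point (between the pads) lies 19 mm behind it; z points along the fingers, y is the line along which they close (so a half turn about z gives the same grasp; the last joint's range is limited). The gripper opens to 87 mm and grips with 3 to 60 N. Pads are 19 mm wide; open, the fingers measure 117 mm over their backs; the gripper's body (75 mm by 190 mm) begins 51 mm behind the grasp point.
Start: joints at [1.238, 0.321, -0.07, 1.45, 0.023, 1.371, -0.057], TCP at [0.221, -0.611, 0.223] pointing down, gripper open.
Joint ranges: [-2.86, 2.86], [-0.3, 2.09], [-1.38, 1.24], [0.06, 2.45], [-1.56, 4.7], [0.09, 2.05], [-2.69, 2.69]. Speed limits (rad/s): [2.57, 2.57, 3.14, 3.14, 3.14, 3.14, 3.14].

INTERFACE

Orientations are given as [roll, pitch, yaw] about the fixed x, y, z axes, in that order (R = Rz(yaw) Ry(pitch) Rx(roll)).
In Python, from plant import read_state, grab_frame, camera_info, close_job gives the robot as it stands.
- The arm moves only by the tool jog_arm, never from a script. Its argument "commands" is a list of rows, each an object with "claw": the finger opening in m, from 0 to 0.087; "slide": the shift along the tool's x, y, z in m, a list of three; "roll": the turn about the tool's z in rad. In form: [{"claw": claw, "slide": [dx, dy, dz], "roll": roll}, ...]. A call has 1 to 12 rows; each row is the pose to reach, as a shift and turn from the pose commanded when the call began, along the tool's axes at that moment; what a row does not reach only later rows make up. A row lasts 1/12 s, in which the tool goes at most 41.7 mm and 7.16 degrees, less where a joint would pass 70% of its speed; a pose out of reach is approached as far as the arm can. A call with a gripper value outside its range is refused whole. The fingers move at their own pace and stop on an object; the grip force is fixed at half the most. Time passes only in rows, so rows that repeat a pose let the fingers close. It gives the time, the measured TCP pose, the force, the opening and the grip force at its end, in the units of the state.
- read_state(): the state, without advancing time (a new reading comes with each control period).
- grab_frame(name): name is "side" or "top" or "wrist"; returns the picture (384x512x3 uint8, red, green, blue); there is no depth.
- camera_info(name): a dict with "fovy" (degrees; the focal length in pixels is half the picture's height over the tangent of half this angle, whatever the lens; pixels are square), "cx", "cy" (the principal point, pixels), "rvec" (rotation vector, rad) and "tvec" (3), from world to camera coordinates, as OpenCV has them. Camera axes: x right, y down, z forward; pixel columns grow to the right and rows downward; lengths in m; the calibration is good to about 2 mm. A picture is of the moment at which its call begins: read the wrist's pose just before it. camera_info takes no time and is no camera call; for the wrist camera it gives the pose at the moment of the call.
- close_job(): hands the job in; it is judged then, once.
The state is a dict: "time": time; "qpos": joint angles; "joint_vel": joint speeds; "joint_torque": joint torques, N m; "tcp_pos": TCP position; "eef_rot": TCP orientation; "force": force on the tool from outside, world axes, zero at the start; "moment": the same for the moment, N m; "opening": finger opening in m; "grasp_force": force on a finger pad.
Only numpy, scipy, OpenCV 4.12 (cv2) and the standard library are available. Lean on these libraries where they do the work, as an engineer would, in place of code of your own. Each camera call takes 0.05 s, during which the arm holds its last target. There are 200 camera calls.

## Working session

There is one attempt and no reset: what is moved stays moved. The work goes in short steps, Python scripts to look and compute and a tool call to move; the robot and the scene stay as the last step left them, time stands still between calls to the robot, and variables do not carry over. Pictures are saved under pics/ and viewed, at most 14 in all, crops included, and the job is handed in when it is done.

Besides the shell and the picture viewer there is one more tool, called after "Request:" as name(argument=value, ...) on one line, values as JSON. jog_arm: Moves the arm, as the interface text tells. Its arguments: {"type":"object","properties":{"commands":{"type":"array","items":{"type":"object","properties":{"claw":{"type":"number"},"slide":{"type":"array","items":{"type":"number"}},"roll":{"type":"number"}}}}},"required":["commands"]}

```bash
ls; mkdir -p pics; cat > h.py <<'E'
import numpy as np, cv2
from plant import *
def cam(n):
    c=camera_info(n); f=192/np.tan(np.radians(c['fovy'])/2)
    R=cv2.Rodrigues(np.array(c['rvec'],float))[0]; return f,c['cx'],c['cy'],R,np.array(c['tvec'],float),c
def ray(n,u,v,z,C=None):
    f,cx,cy,R,t,c=C or cam(n); d=R.T@np.array([(u-cx)/f,(v-cy)/f,1]); o=-R.T@t
    return o+d*(z-o[2])/d[2]
def proj(n,p,C=None):
    f,cx,cy,R,t,c=C or cam(n); q=R@np.array(p,float)+t; return f*q[0]/q[2]+cx,f*q[1]/q[2]+cy
def save(n,im): cv2.imwrite('pics/'+n+'.png',im[:,:,::-1])
E
python3 - <<'E'
from h import *
for n in('top','side','wrist'):
    print(camera_info(n)); im=grab_frame(n); save(n+'0',im); np.save(n+'0.npy',im)
print(read_state())
a=np.load('top0.npy');b=np.load('side0.npy')
E
```

```text
pics
{'fovy': 56.90664174127327, 'cx': 259.10618035820676, 'cy': 188.23698175523305, 'rvec': array([ 2.14336838, -2.17136719,  0.14384436]), 'tvec': array([-0.04027816,  0.53676966,  0.98247886])}
{'fovy': 47.15472074626233, 'cx': 253.9203269444308, 'cy': 189.02676830244758, 'rvec': array([ 2.12182987, -0.79794485,  0.41836292]), 'tvec': array([-0.43586625,  0.27455787,  0.95512817])}
{'fovy': 61.40370718222924, 'cx': 252.55616207791982, 'cy': 190.12530440794797, 'rvec': array([-2.38874364,  1.67390422,  0.22459805]), 'tvec': array([-0.64977318, -0.0317595 ,  0.38994732])}
{'time': 0.15, 'qpos': array([ 1.23811804,  0.32166695, -0.07009268,  1.45138646,  0.02258723,
        1.37081746, -0.0568843 ]), 'joint_vel': array([ 0.00104211, -0.00315378, -0.00035687, -0.00300828, -0.0005366 ,
       -0.0010319 ,  0.00058708]), 'joint_torque': array([-1.63283348e-04, -4.91795433e+01, -4.04695328e-01, -3.12877929e+01,
       -6.39640982e-02,  4.04526503e-02,  1.24584631e-04]), 'tcp_pos': array([ 0.22073676, -0.61092251,  0.22170776]), 'eef_rot': array([-3.14010285e+00,  7.17501231e-05,  3.46823199e-01]), 'force': array([ 0.04780747,  0.23164253, -0.75896   ]), 'moment': array([-0.01761134,  0.07338569,  0.0010576 ]), 'grasp_force': 0.0, 'opening': 0.08657076034090135}
```

View pics/top0.png

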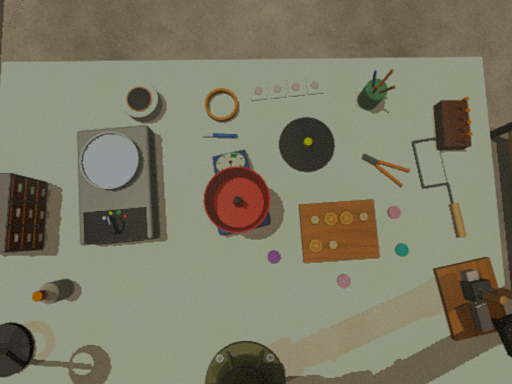

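View pics/side0.png

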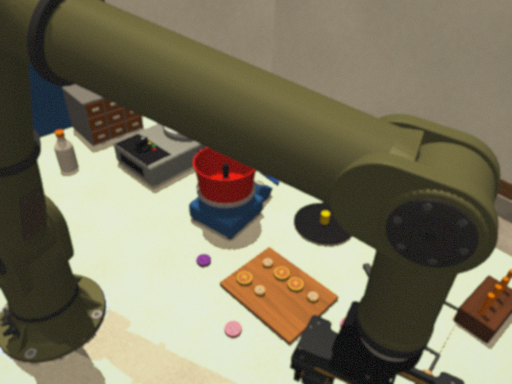

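Top view: there are 3 large copper-faced discs on the board at (332,218), (347,218) and (315,245), and 3 small silver-faced ones at (314,219), (364,216) and (334,244). The look-alikes all lie off the board: pink (394,212) and (343,281), purple (274,257), turquoise (402,250). The bowl is at (238,200), the lid at (307,144), the platform at (111,160) and the selector at (117,225). I choose only the discs on the board, and will check them in a close crop.

```bash
python3 - <<'E'
from h import *
im=np.load('top0.npy'); C=cam('top'); hsv=cv2.cvtColor(im,cv2.COLOR_RGB2HSV)
for n,p,z in [('L',(332,218),.024),('L',(347,218),.024),('L',(315,245),.024),('S',(314,219),.024),('S',(364,216),.024),('S',(334,244),.024)]:
    u,v=p; g=cv2.cvtColor(im,cv2.COLOR_RGB2LAB).astype(float)
    w=im[v-9:v+10,u-9:u+10].astype(int)
    print(n,p,w[9,9],ray('top',u,v,z,C).round(4), proj('top',[0.5,-.3,.1],C) if 0 else '')
# wood mask & discs
h,s,v=[hsv[...,i].astype(int) for i in range(3)]
reg=np.zeros(h.shape,bool);reg[195:268,295:385]=1
print(im[231,330],im[218,332],im[216,364],im[208,305])
disc=(reg&(v>165)&(h<28)&(h>8)&(s>50)).astype(np.uint8)
n,l,st,ce=cv2.connectedComponentsWithStats(disc)
for i in range(1,n):
    if st[i,4]>8: print(st[i],ce[i].round(1),ray('top',*ce[i],.024,C).round(4))
def blob(name,m,z):
    n,l,st,ce=cv2.connectedComponentsWithStats(m.astype(np.uint8)); 
    for i in np.argsort(-st[1:,4])[:2]+1: print(name,st[i],ce[i].round(1),ray('top',*ce[i],z,C).round(4))
blob('knob',(h>22)&(h<32)&(s>180)&(v>120),.042)
blob('lidflange',(v<60)&(np.hypot(*np.meshgrid(np.arange(512)-307,np.arange(384)-144))<40),.01)
blob('bowl',((h<6)|(h>174))&(s>140),.18)
blob('stem',(v<70)&(np.hypot(*np.meshgrid(np.arange(512)-238,np.arange(384)-200))<15),.175)
mp=((s<50)&(v>120)&(np.hypot(*np.meshgrid(np.arange(512)-111,np.arange(384)-160))<40))
blob('plat',mp,.106)
save('c1',np.vstack([cv2.resize(im[195:270,290:390],None,fx=4,fy=4,interpolation=3),cv2.resize(im[195:270,75:175],None,fx=4,fy=4,interpolation=3)]))
E
```

```text
L (332, 218) [141 111  31] [ 0.4487 -0.2555  0.024 ] 
L (347, 218) [144 118  34] [ 0.4482 -0.2986  0.024 ] 
L (315, 245) [143 125  39] [ 0.3728 -0.2041  0.024 ] 
S (314, 219) [139 125  60] [ 0.4465 -0.2037  0.024 ] 
S (364, 216) [146 121  51] [ 0.4533 -0.3478  0.024 ] 
S (334, 244) [141 124  77] [ 0.3749 -0.2583  0.024 ] 
[126  77  34] [141 111  31] [146 121  51] [137  87  42]
knob [305 138   7   7  38] [308.2 140.9] [ 0.6718 -0.1913  0.042 ]
knob [325 213   7  12  19] [326.8 219.1] [ 0.4451 -0.237   0.042 ]
lidflange [ 279  118   55   53 2191] [306.3 144.3] [ 0.6701 -0.1903  0.01  ]
bowl [ 204  167   66   66 2479] [239.7 201.3] [0.4858 0.0016 0.18  ]
bowl [228 171   5   6  12] [229.5 173.8] [0.5544 0.0262 0.18  ]
stem [234 197   9   8  48] [237.9 200.5] [0.4884 0.0061 0.175 ]
stem [241 205   1   1   1] [241. 205.] [ 0.4772 -0.0014  0.175 ]
plat [  79  130   60   59 2552] [109.1 160.1] [0.6084 0.3556 0.106 ]
plat [ 86 121  45   9 242] [107.9 124.8] [0.7066 0.3629 0.106 ]
```

View pics/c1.png

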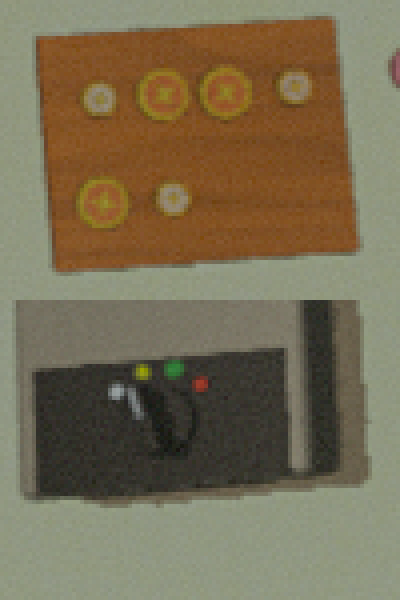

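View pics/wrist0.png

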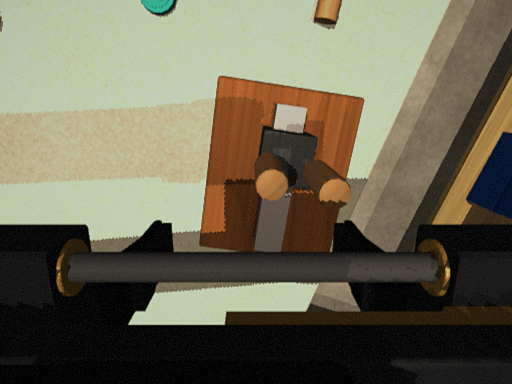

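The crop confirms 3 copper-faced large and 3 silver-faced small discs on the board. The selector's white line points at the white dot.

```bash
cat >> h.py <<'E'
from scipy.spatial.transform import Rotation as Ro
def go(*tg, start=None):
    """tg: (x,y,z,yaw) waypoints; prints slide/roll from present pose + row count"""
    s=read_state(); p=s['tcp_pos']; R=Ro.from_euler('xyz',s['eef_rot']); yaw=s['eef_rot'][2]; lp,ly=p,yaw
    for x,y,z,w in tg:
        t=np.array([x,y,z]); d=R.inv().apply(t-p); r=(yaw-w+np.pi)%(2*np.pi)-np.pi
        n=max(np.linalg.norm(t-lp)/.0417,abs((ly-w+np.pi)%(2*np.pi)-np.pi)/.125)
        print('slide',d.round(4).tolist(),'roll',round(r,3),'rows %.1f'%n); lp,ly=t,w
E
python3 - <<'E'
from h import *
s=read_state();f,cx,cy,R,t,c=cam('wrist'); o=-R.T@t; T=Ro.from_euler('xyz',s['eef_rot'])
print('cam in tool',T.inv().apply(o-s['tcp_pos']).round(4),'axis',T.inv().apply(R[2]).round(3))
C=cam('top')
# board corners from crop (px/4+offset), polisher black panel
for u,v in [(37,37),(333,17),(358,249),(55,271)]: print(ray('top',290+u/4,195+v/4,.014,C).round(4))
print('sel',ray('top',75+175/4,195+125/4,.11,C).round(4))
go((.42,-.27,.26,1.5708))
E
```

```text
cam in tool [ 0.0724  0.0004 -0.1623] axis [-0.262  0.001  0.965]
[ 0.4903 -0.1637  0.014 ]
[ 0.5022 -0.3803  0.014 ]
[ 0.3354 -0.3892  0.014 ]
[ 0.3229 -0.1719  0.014 ]
sel [0.4309 0.3216 0.11  ]
slide [0.3033, -0.2529, -0.0379] roll -1.224 rows 9.8
```

Request:
jog_arm(commands=[{"claw": 0.087,"slide": [0.06,-0.05,-0.04],"roll": -0.12},{"claw": 0.087,"slide": [0.303,-0.253,-0.038],"roll": -1.224},{"claw": 0.087,"slide": [0.303,-0.253,-0.038],"roll": -1.224},{"claw": 0.087,"slide": [0.303,-0.253,-0.038],"roll": -1.224},{"claw": 0.087,"slide": [0.303,-0.253,-0.038],"roll": -1.224},{"claw": 0.087,"slide": [0.303,-0.253,-0.038],"roll": -1.224},{"claw": 0.087,"slide": [0.303,-0.253,-0.038],"roll": -1.224},{"claw": 0.087,"slide": [0.303,-0.253,-0.038],"roll": -1.224},{"claw": 0.087,"slide": [0.303,-0.253,-0.038],"roll": -1.224},{"claw": 0.087,"slide": [0.303,-0.253,-0.038],"roll": -1.224},{"claw": 0.087,"slide": [0.303,-0.253,-0.038],"roll": -1.224},{"claw": 0.087,"slide": [0.303,-0.253,-0.038],"roll": -1.224}])

```text
time: 1.15
tcp_pos: [0.4206, -0.2689, 0.2607]
eef_rot: [-3.142, 0.001, 1.574]
force: [-1.6, 0.3, -0.5]
opening: 0.0867
grasp_force: 0.0
```

```bash
python3 - <<'E'
from h import *
print(read_state()['tcp_pos'],read_state()['eef_rot'])
C=cam('wrist'); im=grab_frame('wrist'); save('w1',im); np.save('w1.npy',im)
for p in [(.4487,-.2555,.024),(.4482,-.2986,.024),(.3728,-.2041,.024),(.4465,-.2037,.024),(.4533,-.3478,.024),(.3749,-.2583,.024)]: print(proj('wrist',p,C))
E
```

```text
[ 0.4206217  -0.26889423  0.26068758] [-3.14155610e+00  7.57620460e-04  1.57406893e+00]
(np.float64(274.33593802930943), np.float64(150.7853305415527))
(np.float64(273.1867031411705), np.float64(184.53577553765277))
(np.float64(211.81631887971565), np.float64(107.64273513511417))
(np.float64(273.4638938335166), np.float64(107.59033335744171))
(np.float64(276.26875098005684), np.float64(220.87637236247787))
(np.float64(214.75903278350967), np.float64(152.76675452960936))
```

View pics/w1.png

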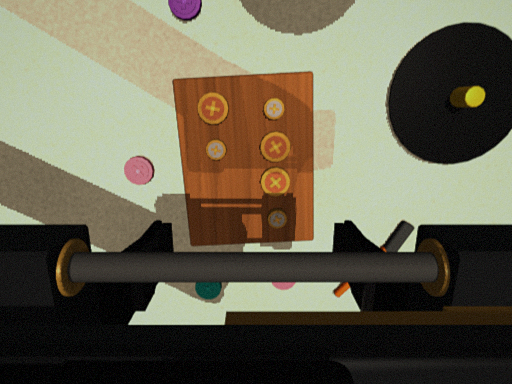

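Wrist view: the larges are at (275,147), (275,182) and (213,108), the smalls at (275,108), (216,150) and (277,219, in shadow). These match the top-view positions.

```bash
python3 - <<'E'
from h import *
C=cam('wrist')
for n,u,v in [('L1',275,147),('L2',275,182),('L3',213,108),('S1',274.5,108.5),('S2',277,219),('S3',216,150)]: print(n,ray('wrist',u,v,.024,C).round(4))
C=cam('top');print(ray('top',237,200,.186,C))
p=ray('wrist',275,147,.024); B=(.488,.0065)
go((p[0],p[1],.1,1.5708),(p[0],p[1],.016,1.5708),(p[0],p[1],.24,1.5708),(B[0],B[1]-.042,.24,1.5708),(B[0],B[1]-.042,.135,1.5708))
E
```

```text
L1 [ 0.4483 -0.2526  0.024 ]
L2 [ 0.4492 -0.297   0.024 ]
L3 [ 0.3733 -0.206   0.024 ]
S1 [ 0.4468 -0.2065  0.024 ]
S2 [ 0.4527 -0.3469  0.024 ]
S3 [ 0.3754 -0.2564  0.024 ]
[0.48856098 0.0076981  0.186     ]
slide [0.0181, 0.0288, 0.1604] roll -0.0 rows 3.9
slide [0.0182, 0.0289, 0.2444] roll -0.0 rows 2.0
slide [0.018, 0.0287, 0.0204] roll -0.0 rows 5.4
slide [0.2351, 0.0683, 0.0202] roll -0.0 rows 5.3
slide [0.2352, 0.0684, 0.1252] roll -0.0 rows 2.5
```

Request:
jog_arm(commands=[{"claw": 0.055,"slide": [0.017,0.029,0.03],"roll": 0},{"claw": 0.055,"slide": [0.017,0.029,0.16],"roll": 0},{"claw": 0.055,"slide": [0.017,0.029,0.16],"roll": 0},{"claw": 0.055,"slide": [0.017,0.029,0.16],"roll": 0},{"claw": 0.055,"slide": [0.017,0.029,0.2],"roll": 0},{"claw": 0.055,"slide": [0.017,0.029,0.244],"roll": 0},{"claw": 0.055,"slide": [0.017,0.029,0.244],"roll": 0},{"claw": 0.02,"slide": [0.017,0.029,0.244],"roll": 0},{"claw": 0.02,"slide": [0.017,0.029,0.244],"roll": 0},{"claw": 0.02,"slide": [0.017,0.029,0.244],"roll": 0},{"claw": 0.02,"slide": [0.017,0.029,0.244],"roll": 0},{"claw": 0.02,"slide": [0.017,0.029,0.244],"roll": 0}])

```text
time: 2.2
tcp_pos: [0.4483, -0.2541, 0.0165]
eef_rot: [-3.141, 0.0, 1.569]
force: [-0.1, 0.7, -0.5]
opening: 0.0372
grasp_force: 30.0
```

Request:
jog_arm(commands=[{"claw": 0.02,"slide": [0,0,-0.04],"roll": 0},{"claw": 0.02,"slide": [0,0,-0.08],"roll": 0},{"claw": 0.02,"slide": [0,0,-0.12],"roll": 0},{"claw": 0.02,"slide": [0,0,-0.16],"roll": 0},{"claw": 0.02,"slide": [0,0,-0.2],"roll": 0},{"claw": 0.02,"slide": [0.01,0,-0.23],"roll": 0},{"claw": 0.02,"slide": [0.05,0.01,-0.235],"roll": 0},{"claw": 0.02,"slide": [0.09,0.02,-0.235],"roll": 0},{"claw": 0.02,"slide": [0.13,0.03,-0.235],"roll": 0},{"claw": 0.02,"slide": [0.17,0.04,-0.235],"roll": 0},{"claw": 0.02,"slide": [0.205,0.04,-0.235],"roll": 0},{"claw": 0.02,"slide": [0.2185,0.04,-0.235],"roll": 0}])

```text
time: 3.2
tcp_pos: [0.4888, -0.0282, 0.2519]
eef_rot: [3.141, -0.002, 1.578]
force: [0.7, 0.2, -0.4]
opening: 0.037
grasp_force: 30.0
```

Request:
jog_arm(commands=[{"claw": 0.02,"slide": [0,0,0.03],"roll": 0},{"claw": 0.02,"slide": [0,0,0.07],"roll": 0},{"claw": 0.02,"slide": [0,0,0.1],"roll": 0},{"claw": 0.02,"slide": [0,0,0.115],"roll": 0},{"claw": 0.05,"slide": [0,0,0.115],"roll": 0},{"claw": 0.05,"slide": [0,0,0.115],"roll": 0},{"claw": 0.05,"slide": [0,0,0.115],"roll": 0},{"claw": 0.05,"slide": [0,0,0.08],"roll": 0},{"claw": 0.05,"slide": [0,0,0.04],"roll": 0},{"claw": 0.05,"slide": [0,0,0.0],"roll": 0}])

```text
time: 4.03
tcp_pos: [0.4891, -0.0347, 0.2547]
eef_rot: [3.14, 0.001, 1.571]
force: [1.4, -0.3, -0.2]
opening: 0.0495
grasp_force: 0.0
```

```bash
python3 - <<'E'
from h import *
s=read_state();print(s['tcp_pos'],s['eef_rot'],s['opening'])
im=grab_frame('wrist');t=grab_frame('top');sd=grab_frame('side')
save('c2',np.hstack([im[:,:],cv2.resize(t[140:240,190:266],(292,384),interpolation=3)]))
p=(.449,-.298)
go((p[0],p[1],.24,1.5708),(p[0],p[1],.016,1.5708))
E
```

```text
[ 0.48906536 -0.03471147  0.25465481] [3.13974746e+00 5.81387827e-04 1.57102132e+00] 0.04948120319039698
slide [-0.263, -0.0432, 0.0175] roll -0.0 rows 6.4
slide [-0.2623, -0.0455, 0.2415] roll -0.0 rows 5.4
```

View pics/c2.png

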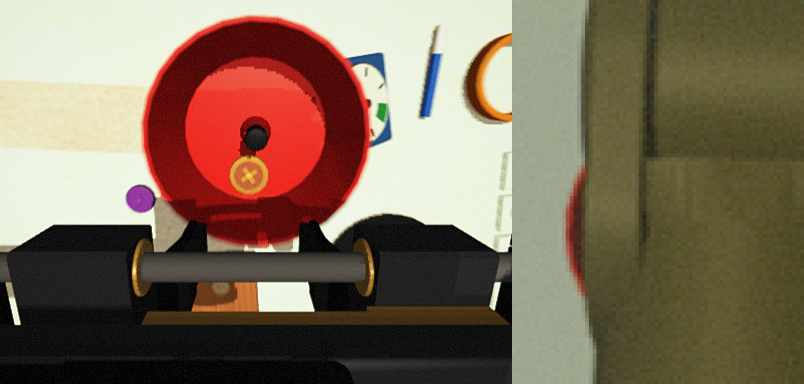

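The large disc lies in the bowl at (249,175), beside the stem at (256,137). The drop method works, so next is L2.

Request:
jog_arm(commands=[{"claw": 0.055,"slide": [-0.04,-0.007,0],"roll": 0},{"claw": 0.055,"slide": [-0.08,-0.014,0],"roll": 0},{"claw": 0.055,"slide": [-0.12,-0.02,0],"roll": 0},{"claw": 0.055,"slide": [-0.16,-0.027,0.0],"roll": 0},{"claw": 0.055,"slide": [-0.2,-0.034,0.0],"roll": 0},{"claw": 0.055,"slide": [-0.24,-0.044,0.01],"roll": 0},{"claw": 0.055,"slide": [-0.262,-0.044,0.04],"roll": 0},{"claw": 0.055,"slide": [-0.262,-0.044,0.08],"roll": 0},{"claw": 0.055,"slide": [-0.262,-0.044,0.12],"roll": 0},{"claw": 0.055,"slide": [-0.262,-0.044,0.16],"roll": 0},{"claw": 0.055,"slide": [-0.262,-0.044,0.19],"roll": 0},{"claw": 0.055,"slide": [-0.262,-0.044,0.19],"roll": 0}])

```text
time: 5.18
tcp_pos: [0.4403, -0.2942, 0.0554]
eef_rot: [-3.132, -0.007, 1.571]
force: [-1.4, -0.0, 0.1]
opening: 0.0549
grasp_force: 0.0
```

```bash
python3 - <<'E'
from h import *
p=(.449,-.298)
go((p[0],p[1],.016,1.5708),(p[0],p[1],.25,1.5708),(.4885,.049,.25,1.5708),(.4885,.049,.135,1.5708))
E
```

```text
slide [-0.0041, 0.0091, 0.0392] roll -0.0 rows 1.0
slide [-0.0024, 0.0069, -0.1947] roll -0.0 rows 5.6
slide [0.3445, 0.0464, -0.1926] roll -0.0 rows 8.4
slide [0.3437, 0.0475, -0.0776] roll -0.0 rows 2.8
```

Request:
jog_arm(commands=[{"claw": 0.055,"slide": [0,0,0],"roll": 0},{"claw": 0.055,"slide": [0,0,0],"roll": 0}])

```text
time: 5.35
tcp_pos: [0.4463, -0.2977, 0.0637]
eef_rot: [3.139, 0.002, 1.571]
force: [-0.1, -0.3, 0.8]
opening: 0.055
grasp_force: 0.0
```

```bash
python3 - <<'E'
from h import *
s=read_state();print(s['tcp_pos'],s['eef_rot'])
p=(.449,-.298)
go((p[0],p[1],.016,1.5708),(p[0],p[1],.25,1.5708),(.4885,.049,.25,1.5708),(.4885,.049,.135,1.5708))
E
```

```text
[ 0.44632465 -0.29769217  0.0636631 ] [3.13899410e+00 1.81987725e-03 1.57091673e+00]
slide [-0.0002, 0.0026, 0.0477] roll 0.0 rows 1.1
slide [-0.0006, 0.0032, -0.1863] roll 0.0 rows 5.6
slide [0.3463, 0.0427, -0.1869] roll 0.0 rows 8.4
slide [0.3466, 0.0424, -0.0719] roll 0.0 rows 2.8
```

Request:
jog_arm(commands=[{"claw": 0.055,"slide": [0,0.003,0.03],"roll": 0},{"claw": 0.055,"slide": [0,0.003,0.047],"roll": 0},{"claw": 0.055,"slide": [0,0.003,0.047],"roll": 0},{"claw": 0.02,"slide": [0,0.003,0.047],"roll": 0},{"claw": 0.02,"slide": [0,0.003,0.047],"roll": 0},{"claw": 0.02,"slide": [0,0.003,0.047],"roll": 0},{"claw": 0.02,"slide": [0,0.003,0.047],"roll": 0},{"claw": 0.02,"slide": [0,0.003,0.01],"roll": 0},{"claw": 0.02,"slide": [0,0.003,-0.03],"roll": 0},{"claw": 0.02,"slide": [0,0.003,-0.07],"roll": 0},{"claw": 0.02,"slide": [0,0.003,-0.11],"roll": 0},{"claw": 0.02,"slide": [0,0.003,-0.15],"roll": 0}])

```text
time: 6.35
tcp_pos: [0.4474, -0.2965, 0.214]
eef_rot: [3.142, 0.0, 1.571]
force: [0.8, -0.1, -1.6]
opening: 0.0367
grasp_force: 30.0
```

Request:
jog_arm(commands=[{"claw": 0.02,"slide": [0.0,0,-0.037],"roll": 0},{"claw": 0.02,"slide": [0.04,0.01,-0.037],"roll": 0},{"claw": 0.02,"slide": [0.08,0.02,-0.037],"roll": 0},{"claw": 0.02,"slide": [0.12,0.03,-0.037],"roll": 0},{"claw": 0.02,"slide": [0.16,0.04,-0.037],"roll": 0},{"claw": 0.02,"slide": [0.2,0.04,-0.037],"roll": 0},{"claw": 0.02,"slide": [0.24,0.04,-0.037],"roll": 0},{"claw": 0.02,"slide": [0.28,0.04,-0.037],"roll": 0},{"claw": 0.02,"slide": [0.32,0.04,-0.037],"roll": 0},{"claw": 0.02,"slide": [0.346,0.04,-0.037],"roll": 0},{"claw": 0.02,"slide": [0.346,0.04,-0.037],"roll": 0},{"claw": 0.02,"slide": [0.346,0.04,-0.037],"roll": 0}])

```text
time: 7.35
tcp_pos: [0.4874, 0.0509, 0.2489]
eef_rot: [3.141, 0.001, 1.575]
force: [-0.4, -0.4, -2.2]
opening: 0.0371
grasp_force: 30.0
```

Request:
jog_arm(commands=[{"claw": 0.02,"slide": [0,0,0.03],"roll": 0},{"claw": 0.02,"slide": [0,0,0.07],"roll": 0},{"claw": 0.02,"slide": [0,0,0.1],"roll": 0},{"claw": 0.02,"slide": [0,0,0.115],"roll": 0},{"claw": 0.05,"slide": [0,0,0.115],"roll": 0},{"claw": 0.05,"slide": [0,0,0.115],"roll": 0},{"claw": 0.05,"slide": [0,0,0.115],"roll": 0},{"claw": 0.05,"slide": [0,0,0.08],"roll": 0},{"claw": 0.05,"slide": [0,0,0.04],"roll": 0},{"claw": 0.05,"slide": [0,0,0.0],"roll": 0},{"claw": 0.05,"slide": [0,0,0.0],"roll": 0}])

```text
time: 8.27
tcp_pos: [0.4931, 0.0497, 0.2586]
eef_rot: [3.125, 0.002, 1.571]
force: [0.5, -0.1, 0.2]
opening: 0.0501
grasp_force: 0.0
```

```bash
python3 - <<'E'
from h import *
s=read_state();print(s['tcp_pos'],s['eef_rot'],s['opening'])
p=(.3733,-.206)
go((p[0],p[1],.24,1.5708),(p[0],p[1],.016,1.5708))
E
```

```text
[0.49306222 0.04973083 0.25864288] [3.12521672e+00 1.68579739e-03 1.57050764e+00] 0.05014124607430479
slide [-0.2557, -0.12, 0.0171] roll -0.0 rows 6.8
slide [-0.2554, -0.1237, 0.2411] roll -0.0 rows 5.4
```

Request:
jog_arm(commands=[{"claw": 0.055,"slide": [-0.04,-0.018,0],"roll": 0},{"claw": 0.055,"slide": [-0.08,-0.036,0],"roll": 0},{"claw": 0.055,"slide": [-0.12,-0.054,0],"roll": 0},{"claw": 0.055,"slide": [-0.155,-0.072,0.0],"roll": 0},{"claw": 0.055,"slide": [-0.19,-0.09,0.0],"roll": 0},{"claw": 0.055,"slide": [-0.225,-0.105,0.01],"roll": 0},{"claw": 0.055,"slide": [-0.255,-0.115,0.03],"roll": 0},{"claw": 0.055,"slide": [-0.255,-0.115,0.07],"roll": 0},{"claw": 0.055,"slide": [-0.255,-0.115,0.11],"roll": 0},{"claw": 0.055,"slide": [-0.255,-0.115,0.15],"roll": 0},{"claw": 0.055,"slide": [-0.255,-0.115,0.19],"roll": 0},{"claw": 0.055,"slide": [-0.255,-0.115,0.19],"roll": 0}])

```text
time: 9.27
tcp_pos: [0.3688, -0.2041, 0.0539]
eef_rot: [-3.134, -0.005, 1.57]
force: [-0.9, 0.6, -0.4]
opening: 0.055
grasp_force: 0.0
```

Request:
jog_arm(commands=[{"claw": 0.055,"slide": [0,0,0],"roll": 0},{"claw": 0.055,"slide": [0,0,0],"roll": 0},{"claw": 0.055,"slide": [0,0,0],"roll": 0}])

```text
time: 9.52
tcp_pos: [0.3755, -0.2074, 0.0619]
eef_rot: [3.136, 0.004, 1.571]
force: [1.0, -1.1, 0.2]
opening: 0.0548
grasp_force: 0.0
```

```bash
python3 - <<'E'
from h import *
s=read_state();print(s['tcp_pos'],s['eef_rot'],s['qpos'])
p=(.3733,-.206)
go((p[0],p[1],.016,1.5708),(p[0],p[1],.25,1.5708),(.4885,-.0355,.25,1.5708),(.4885,-.0355,.135,1.5708))
E
```

```text
[ 0.37547532 -0.20744754  0.06186227] [3.13647634 0.00363997 1.57059919] [ 0.8715104   0.01593092 -0.42918213  2.14904396  0.0093582   0.97190078
  0.43695725]
slide [0.0016, -0.0024, 0.0458] roll -0.0 rows 1.1
slide [0.0008, -0.0012, -0.1882] roll -0.0 rows 5.6
slide [0.1713, 0.114, -0.1882] roll -0.0 rows 4.9
slide [0.1717, 0.1134, -0.0732] roll -0.0 rows 2.8
```

Request:
jog_arm(commands=[{"claw": 0.055,"slide": [0.0,-0.001,0.03],"roll": 0},{"claw": 0.055,"slide": [0,-0.001,0.046],"roll": 0},{"claw": 0.055,"slide": [0,-0.001,0.046],"roll": 0},{"claw": 0.02,"slide": [0,-0.001,0.046],"roll": 0},{"claw": 0.02,"slide": [0,-0.001,0.046],"roll": 0},{"claw": 0.02,"slide": [0,-0.001,0.046],"roll": 0},{"claw": 0.02,"slide": [0,-0.001,0.046],"roll": 0},{"claw": 0.02,"slide": [0,0,0.01],"roll": 0},{"claw": 0.02,"slide": [0,0.0,-0.03],"roll": 0},{"claw": 0.02,"slide": [0,0.0,-0.07],"roll": 0},{"claw": 0.02,"slide": [0,0.0,-0.11],"roll": 0},{"claw": 0.02,"slide": [0,0.0,-0.15],"roll": 0}])

```text
time: 10.52
tcp_pos: [0.3726, -0.2056, 0.2114]
eef_rot: [3.14, 0.001, 1.571]
force: [0.6, -0.7, -1.4]
opening: 0.0364
grasp_force: 30.0
```

Request:
jog_arm(commands=[{"claw": 0.02,"slide": [0.0,0.0,-0.04],"roll": 0},{"claw": 0.02,"slide": [0.033,0.023,-0.04],"roll": 0},{"claw": 0.02,"slide": [0.066,0.046,-0.04],"roll": 0},{"claw": 0.02,"slide": [0.1,0.069,-0.04],"roll": 0},{"claw": 0.02,"slide": [0.135,0.092,-0.04],"roll": 0},{"claw": 0.02,"slide": [0.171,0.114,-0.04],"roll": 0},{"claw": 0.02,"slide": [0.171,0.114,-0.04],"roll": 0},{"claw": 0.02,"slide": [0.171,0.114,-0.04],"roll": 0}])

```text
time: 11.18
tcp_pos: [0.4875, -0.032, 0.2491]
eef_rot: [3.141, -0.0, 1.577]
force: [0.4, -0.7, -1.4]
opening: 0.0368
grasp_force: 30.0
```

Request:
jog_arm(commands=[{"claw": 0.02,"slide": [0,0,0.03],"roll": 0},{"claw": 0.02,"slide": [0,0,0.07],"roll": 0},{"claw": 0.02,"slide": [0,0,0.1],"roll": 0},{"claw": 0.02,"slide": [0,0,0.11],"roll": 0},{"claw": 0.05,"slide": [0,0,0.11],"roll": 0},{"claw": 0.05,"slide": [0,0,0.11],"roll": 0},{"claw": 0.05,"slide": [0,0,0.11],"roll": 0},{"claw": 0.05,"slide": [0,0,0.08],"roll": 0},{"claw": 0.05,"slide": [0,0,0.04],"roll": 0},{"claw": 0.05,"slide": [0,0,0.0],"roll": 0},{"claw": 0.05,"slide": [0,0,0.0],"roll": 0},{"claw": 0.05,"slide": [0,0,0.0],"roll": 0}])

```text
time: 12.18
tcp_pos: [0.4896, -0.0351, 0.2535]
eef_rot: [3.132, 0.003, 1.571]
force: [0.0, 0.7, -0.7]
opening: 0.0501
grasp_force: 0.0
```

```bash
python3 - <<'E'
from h import *
s=read_state();print(s['tcp_pos'],s['eef_rot'],s['opening'])
im=grab_frame('wrist');save('w3',im)
p=(.4468,-.2055)
go((p[0],p[1],.24,1.5708),(p[0],p[1],.016,1.5708))
E
```

```text
[ 0.48963796 -0.035058    0.25349393] [3.13244561e+00 2.90278755e-03 1.57067029e+00] 0.050149181659424016
slide [-0.1704, -0.0414, 0.0113] roll -0.0 rows 4.2
slide [-0.1699, -0.0426, 0.2353] roll -0.0 rows 5.4
```

View pics/w3.png

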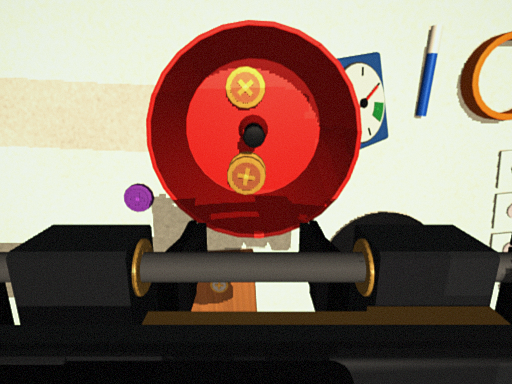

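Two discs are visible in the bowl, with the third stacked on the lower one at (246,175). The pointer reads about 260 g, short of the green band, so I go on with the smalls.

Request:
jog_arm(commands=[{"claw": 0.045,"slide": [-0.04,-0.01,0],"roll": 0},{"claw": 0.045,"slide": [-0.08,-0.02,0],"roll": 0},{"claw": 0.045,"slide": [-0.12,-0.03,0],"roll": 0},{"claw": 0.045,"slide": [-0.155,-0.04,0.01],"roll": 0},{"claw": 0.045,"slide": [-0.17,-0.042,0.04],"roll": 0},{"claw": 0.045,"slide": [-0.17,-0.042,0.08],"roll": 0},{"claw": 0.045,"slide": [-0.17,-0.042,0.12],"roll": 0},{"claw": 0.045,"slide": [-0.17,-0.042,0.16],"roll": 0},{"claw": 0.045,"slide": [-0.17,-0.042,0.19],"roll": 0},{"claw": 0.045,"slide": [-0.17,-0.042,0.19],"roll": 0},{"claw": 0.045,"slide": [-0.17,-0.042,0.19],"roll": 0},{"claw": 0.045,"slide": [-0.17,-0.042,0.19],"roll": 0}])

```text
time: 13.23
tcp_pos: [0.446, -0.2053, 0.0601]
eef_rot: [3.14, 0.001, 1.571]
force: [0.4, 0.1, 0.2]
opening: 0.0451
grasp_force: 0.0
```

Request:
jog_arm(commands=[{"claw": 0.045,"slide": [0,0,0],"roll": 0},{"claw": 0.045,"slide": [0,0,0],"roll": 0}])

```text
time: 13.4
tcp_pos: [0.4465, -0.2057, 0.0608]
eef_rot: [3.138, 0.002, 1.571]
force: [0.4, 1.2, 0.6]
opening: 0.0447
grasp_force: 0.0
```

```bash
python3 - <<'E'
from h import *
s=read_state();print(s['tcp_pos'],s['eef_rot'])
C=cam('wrist');im=grab_frame('wrist');save('w4',im)
h=cv2.cvtColor(im,cv2.COLOR_RGB2HSV)
p=(.4468,-.2055);print(proj('wrist',(*p,.024),C),proj('wrist',(.3754,-.2564,.024),C),proj('wrist',(.4527,-.347,.024),C))
go((p[0],p[1],.016,1.5708),(p[0],p[1],.25,1.5708),(.4885,.049,.25,1.5708),(.4885,.049,.135,1.5708))
E
```

```text
[ 0.44651857 -0.20572895  0.0607946 ] [3.13812507e+00 2.40097920e-03 1.57073651e+00]
(np.float64(251.06055419022124), np.float64(215.31873981847116)) (np.float64(147.9836765642694), np.float64(284.6672096167614)) (np.float64(258.72582170749763), np.float64(389.1925376924852))
slide [0.0002, 0.0004, 0.0445] roll -0.0 rows 1.1
slide [-0.0003, 0.0011, -0.1895] roll -0.0 rows 5.6
slide [0.2542, 0.0428, -0.1899] roll -0.0 rows 6.2
slide [0.2545, 0.0425, -0.0749] roll -0.0 rows 2.8
```

View pics/w4.png

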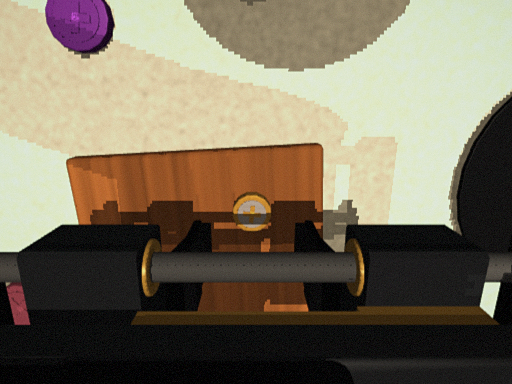

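The small disc is at (252,212), squarely between the fingers.

Request:
jog_arm(commands=[{"claw": 0.045,"slide": [0.001,0,0.03],"roll": 0},{"claw": 0.045,"slide": [0.001,0,0.045],"roll": 0},{"claw": 0.045,"slide": [0.001,0,0.045],"roll": 0},{"claw": 0.01,"slide": [0.001,0,0.045],"roll": 0},{"claw": 0.01,"slide": [0.001,0,0.045],"roll": 0},{"claw": 0.01,"slide": [0.001,0,0.045],"roll": 0},{"claw": 0.01,"slide": [0.001,0,0.045],"roll": 0},{"claw": 0.01,"slide": [0,0,0.01],"roll": 0},{"claw": 0.01,"slide": [0,0,-0.03],"roll": 0},{"claw": 0.01,"slide": [0,0,-0.07],"roll": 0},{"claw": 0.01,"slide": [0,0,-0.11],"roll": 0},{"claw": 0.01,"slide": [0,0,-0.15],"roll": 0}])

```text
time: 14.45
tcp_pos: [0.4445, -0.2045, 0.2104]
eef_rot: [3.141, 0.0, 1.571]
force: [1.4, -0.5, -1.5]
opening: 0.0247
grasp_force: 30.0
```

Request:
jog_arm(commands=[{"claw": 0.01,"slide": [0.0,0.0,-0.04],"roll": 0},{"claw": 0.01,"slide": [0.04,0.01,-0.04],"roll": 0},{"claw": 0.01,"slide": [0.08,0.02,-0.04],"roll": 0},{"claw": 0.01,"slide": [0.12,0.03,-0.04],"roll": 0},{"claw": 0.01,"slide": [0.16,0.042,-0.04],"roll": 0},{"claw": 0.01,"slide": [0.2,0.042,-0.04],"roll": 0},{"claw": 0.01,"slide": [0.24,0.042,-0.04],"roll": 0},{"claw": 0.01,"slide": [0.254,0.042,-0.04],"roll": 0},{"claw": 0.01,"slide": [0.254,0.042,-0.04],"roll": 0},{"claw": 0.01,"slide": [0.254,0.042,-0.04],"roll": 0}])

```text
time: 15.28
tcp_pos: [0.4867, 0.0497, 0.2484]
eef_rot: [3.141, 0.001, 1.573]
force: [0.8, -0.7, 0.4]
opening: 0.0246
grasp_force: 30.0
```

Request:
jog_arm(commands=[{"claw": 0.01,"slide": [0,0,0.03],"roll": 0},{"claw": 0.01,"slide": [0,0,0.07],"roll": 0},{"claw": 0.01,"slide": [0,0,0.1],"roll": 0},{"claw": 0.01,"slide": [0,0,0.11],"roll": 0},{"claw": 0.04,"slide": [0,0,0.11],"roll": 0},{"claw": 0.04,"slide": [0,0,0.11],"roll": 0},{"claw": 0.04,"slide": [0,0,0.11],"roll": 0},{"claw": 0.04,"slide": [0,0,0.08],"roll": 0},{"claw": 0.04,"slide": [0,0,0.04],"roll": 0},{"claw": 0.04,"slide": [0,0,0.0],"roll": 0},{"claw": 0.04,"slide": [0,0,0.0],"roll": 0},{"claw": 0.04,"slide": [0,0,0.0],"roll": 0}])

```text
time: 16.28
tcp_pos: [0.4896, 0.0494, 0.2534]
eef_rot: [3.132, 0.002, 1.571]
force: [0.0, 0.1, -0.8]
opening: 0.0397
grasp_force: 0.0
```

```bash
python3 - <<'E'
from h import *
s=read_state();print(s['tcp_pos'],s['eef_rot'],s['opening'])
p=(.3754,-.257)
go((p[0],p[1],.25,1.5708),(p[0],p[1],.06,1.5708))
E
```

```text
[0.48962358 0.04936667 0.25342598] [3.13245954e+00 1.55159129e-03 1.57057292e+00] 0.03970028487157926
slide [-0.3064, -0.1142, 0.0029] roll -0.0 rows 7.8
slide [-0.3061, -0.1159, 0.1929] roll -0.0 rows 4.6
```

Request:
jog_arm(commands=[{"claw": 0.045,"slide": [-0.038,-0.015,0],"roll": 0},{"claw": 0.045,"slide": [-0.076,-0.03,0],"roll": 0},{"claw": 0.045,"slide": [-0.114,-0.045,0],"roll": 0},{"claw": 0.045,"slide": [-0.152,-0.06,0],"roll": 0},{"claw": 0.045,"slide": [-0.19,-0.075,0],"roll": 0},{"claw": 0.045,"slide": [-0.228,-0.09,0.0],"roll": 0},{"claw": 0.045,"slide": [-0.266,-0.105,0.0],"roll": 0},{"claw": 0.045,"slide": [-0.3,-0.113,0.01],"roll": 0},{"claw": 0.045,"slide": [-0.306,-0.113,0.05],"roll": 0},{"claw": 0.045,"slide": [-0.306,-0.113,0.09],"roll": 0},{"claw": 0.045,"slide": [-0.306,-0.113,0.13],"roll": 0},{"claw": 0.045,"slide": [-0.306,-0.113,0.17],"roll": 0}])

```text
time: 17.28
tcp_pos: [0.3737, -0.2574, 0.0774]
eef_rot: [3.14, 0.001, 1.57]
force: [1.4, -1.2, -0.2]
opening: 0.0449
grasp_force: 0.0
```

Request:
jog_arm(commands=[{"claw": 0.045,"slide": [0,0,0.02],"roll": 0},{"claw": 0.045,"slide": [0,0,0.02],"roll": 0},{"claw": 0.045,"slide": [0,0,0.02],"roll": 0},{"claw": 0.045,"slide": [0,0,0.02],"roll": 0}])

```text
time: 17.62
tcp_pos: [0.3752, -0.2578, 0.0603]
eef_rot: [3.139, 0.002, 1.571]
force: [-0.1, 0.0, 0.7]
opening: 0.0448
grasp_force: 0.0
```

```bash
cat > chk.py <<'E'
from h import *
import sys
x,y=map(float,sys.argv[1:3])
s=read_state();print(s['tcp_pos'],s['eef_rot'])
C=cam('wrist');im=grab_frame('wrist')
h=cv2.cvtColor(im,cv2.COLOR_RGB2HSV).astype(int)
u0,v0=proj('wrist',(x,y,.024),C);print('pred',u0,v0)
m=((h[...,1]<110)|((h[...,0]>17)&(h[...,0]<32)))&(h[...,2]>60); Y,X=np.mgrid[:384,:512]
m&=(np.hypot(X-u0,Y-v0)<32)&(Y<250)
n,l,st,ce=cv2.connectedComponentsWithStats(m.astype(np.uint8))
for i in range(1,n):
    if st[i,4]>60: print(st[i],ce[i],ray('wrist',*ce[i],.024,C).round(4))
go((x,y,.016,1.5708),(x,y,.25,1.5708),(.4885,.049,.25,1.5708))
E
python3 chk.py .3754 -.257
```

```text
[ 0.37516896 -0.25776071  0.06032582] [3.13927941e+00 1.80390309e-03 1.57080407e+00]
pred 251.07420732835214 214.84426078956562
[233 190  38  38 888] [251.81644144 208.26689189] [ 0.3759 -0.2525  0.024 ]
slide [0.0012, -0.0002, 0.0447] roll 0.0 rows 1.1
slide [0.0005, 0.0005, -0.1893] roll 0.0 rows 5.6
slide [0.3065, 0.1136, -0.1897] roll 0.0 rows 7.8
```

Request:
jog_arm(commands=[{"claw": 0.045,"slide": [0.004,0,0.03],"roll": 0},{"claw": 0.045,"slide": [0.004,0,0.0445],"roll": 0},{"claw": 0.045,"slide": [0.004,0,0.0445],"roll": 0},{"claw": 0.01,"slide": [0.004,0,0.0445],"roll": 0},{"claw": 0.01,"slide": [0.004,0,0.0445],"roll": 0},{"claw": 0.01,"slide": [0.004,0,0.0445],"roll": 0},{"claw": 0.01,"slide": [0.004,0,0.0445],"roll": 0},{"claw": 0.01,"slide": [0,0,0.01],"roll": 0},{"claw": 0.01,"slide": [0,0,-0.03],"roll": 0},{"claw": 0.01,"slide": [0,0,-0.07],"roll": 0},{"claw": 0.01,"slide": [0,0,-0.11],"roll": 0},{"claw": 0.01,"slide": [0,0,-0.15],"roll": 0}])

```text
time: 18.67
tcp_pos: [0.3735, -0.2566, 0.2108]
eef_rot: [3.141, 0.001, 1.571]
force: [1.3, -0.9, -0.8]
opening: 0.025
grasp_force: 30.0
```

Request:
jog_arm(commands=[{"claw": 0.01,"slide": [0.0,0.0,-0.04],"roll": 0},{"claw": 0.01,"slide": [0.038,0.015,-0.04],"roll": 0},{"claw": 0.01,"slide": [0.076,0.03,-0.04],"roll": 0},{"claw": 0.01,"slide": [0.114,0.045,-0.04],"roll": 0},{"claw": 0.01,"slide": [0.152,0.06,-0.04],"roll": 0},{"claw": 0.01,"slide": [0.19,0.075,-0.04],"roll": 0},{"claw": 0.01,"slide": [0.228,0.09,-0.04],"roll": 0},{"claw": 0.01,"slide": [0.266,0.105,-0.04],"roll": 0},{"claw": 0.01,"slide": [0.3,0.113,-0.04],"roll": 0},{"claw": 0.01,"slide": [0.307,0.113,-0.04],"roll": 0},{"claw": 0.01,"slide": [0.307,0.113,-0.04],"roll": 0},{"claw": 0.01,"slide": [0.307,0.113,-0.04],"roll": 0}])

```text
time: 19.67
tcp_pos: [0.4866, 0.0494, 0.2484]
eef_rot: [-3.141, 0.001, 1.571]
force: [-0.3, -0.4, -0.6]
opening: 0.0249
grasp_force: 30.0
```

Request:
jog_arm(commands=[{"claw": 0.01,"slide": [0,0,0.03],"roll": 0},{"claw": 0.01,"slide": [0,0,0.07],"roll": 0},{"claw": 0.01,"slide": [0,0,0.1],"roll": 0},{"claw": 0.01,"slide": [0,0,0.11],"roll": 0},{"claw": 0.04,"slide": [0,0,0.11],"roll": 0},{"claw": 0.04,"slide": [0,0,0.11],"roll": 0},{"claw": 0.04,"slide": [0,0,0.11],"roll": 0},{"claw": 0.04,"slide": [0,0,0.08],"roll": 0},{"claw": 0.04,"slide": [0,0,0.04],"roll": 0},{"claw": 0.04,"slide": [0,0,0.0],"roll": 0},{"claw": 0.04,"slide": [0,0,0.0],"roll": 0},{"claw": 0.04,"slide": [0,0,0.0],"roll": 0}])

```text
time: 20.67
tcp_pos: [0.4896, 0.0503, 0.2534]
eef_rot: [3.133, 0.002, 1.571]
force: [0.2, -0.1, -1.0]
opening: 0.0396
grasp_force: 0.0
```

```bash
python3 - <<'E'
from h import *
s=read_state();print(s['tcp_pos'],s['eef_rot'],s['opening'])
im=grab_frame('wrist');save('w5',im);np.save('w5.npy',im)
p=(.4527,-.347)
go((p[0],p[1],.25,1.5708),(p[0],p[1],.06,1.5708))
E
```

```text
[0.48956422 0.05033479 0.25338564] [3.13255915e+00 1.67247822e-03 1.57055825e+00] 0.0395914452402978
slide [-0.3971, -0.0354, 0.0016] roll -0.0 rows 9.6
slide [-0.3968, -0.0364, 0.1916] roll -0.0 rows 4.6
```

View pics/w5.png

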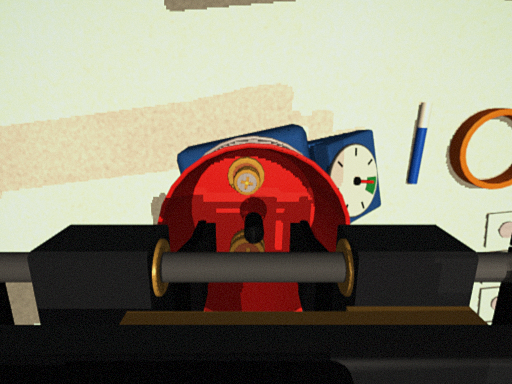

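The charge is now 3 large and 2 small, and the pointer is close to the green band's lower edge. I zoom on the dial.

Request:
jog_arm(commands=[{"claw": 0.04,"slide": [-0.08,0.03,0.0],"roll": 0},{"claw": 0.04,"slide": [-0.08,0.03,0.0],"roll": 0},{"claw": 0.04,"slide": [-0.08,0.03,0.0],"roll": 0},{"claw": 0.04,"slide": [-0.08,0.03,0.0],"roll": 0},{"claw": 0.04,"slide": [-0.08,0.03,0.0],"roll": 0},{"claw": 0.04,"slide": [-0.08,0.03,0.0],"roll": 0},{"claw": 0.04,"slide": [-0.08,0.03,0.0],"roll": 0}])

```text
time: 21.3
tcp_pos: [0.5165, -0.0283, 0.2485]
eef_rot: [-3.141, 0.0, 1.573]
force: [0.0, -0.1, -0.2]
opening: 0.0399
grasp_force: 0.0
```

```bash
python3 - <<'E'
from h import *
im=grab_frame('wrist');np.save('w6.npy',im)
C=cam('wrist'); u,v=map(int,proj('wrist',(.595,.01,.04),C)); print(u,v,im.shape)
u=min(max(u,40),470);v=max(v,40)
save('w6',cv2.resize(im[v-40:v+40,u-40:u+40],(560,560),interpolation=cv2.INTER_CUBIC)); print(u,v)
E
```

```text
320 132 (384, 512, 3)
320 132
```

View pics/w6.png

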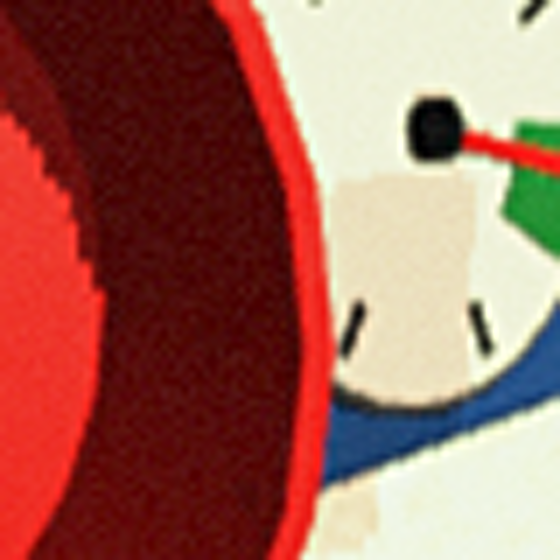

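The pointer is well inside the green sector: hub (435,128), pointer towards (560,160). That is about 390 g, so I check that it is at rest.

Request:
jog_arm(commands=[{"claw": 0.04,"slide": [0,0.03,0.0],"roll": 0},{"claw": 0.04,"slide": [0,0.03,0.0],"roll": 0},{"claw": 0.04,"slide": [0,0.03,0.0],"roll": 0},{"claw": 0.04,"slide": [0,0.03,0.0],"roll": 0},{"claw": 0.04,"slide": [0,0.03,0.0],"roll": 0},{"claw": 0.04,"slide": [0,0.03,0.0],"roll": 0},{"claw": 0.04,"slide": [0,0.03,0.0],"roll": 0},{"claw": 0.04,"slide": [0,0.03,0.0],"roll": 0}])

```text
time: 22.02
tcp_pos: [0.5467, -0.0299, 0.2489]
eef_rot: [3.141, 0.001, 1.571]
force: [-0.6, 0.8, -0.1]
opening: 0.0399
grasp_force: 0.0
```

```bash
python3 - <<'E'
from h import *
im=grab_frame('wrist');C=cam('wrist')
h=cv2.cvtColor(im,cv2.COLOR_RGB2HSV).astype(int)
u,v=map(int,proj('wrist',(.6,.01,.04),C));print(u,v)
sl=(slice(max(v-45,0),v+45),slice(u-30,u+60)); H=h[sl]
n,l,st,ce=cv2.connectedComponentsWithStats((((H[...,0]<6)|(H[...,0]>174))&(H[...,1]>120)&(H[...,2]>120)).astype(np.uint8))
print('red',[(s.tolist(),c.round(1).tolist()) for s,c in zip(st[1:],ce[1:]) if s[4]>5])
for nm,m in(('green',(H[...,0]>45)&(H[...,0]<85)&(H[...,1]>100)),('hub',H[...,2]<40)):
    n,l,st,ce=cv2.connectedComponentsWithStats(m.astype(np.uint8)); print(nm,[(s.tolist(),c.round(1).tolist()) for s,c in zip(st[1:],ce[1:]) if s[4]>5])
save('w7',cv2.resize(im[sl],(540,540),interpolation=2))
s=read_state();print(s['tcp_pos'],s['eef_rot'])
t=grab_frame('top');np.save('t7.npy',t);
E
```

```text
298 130
red [([0, 0, 20, 90, 466], [12.5, 43.2]), ([50, 24, 15, 6, 39], [56.6, 26.1])]
green [([56, 22, 12, 20, 135], [62.5, 31.6])]
hub [([42, 20, 7, 8, 48], [44.9, 23.2])]
[ 0.54670593 -0.02998517  0.24886845] [3.14110035e+00 6.96310553e-04 1.57063391e+00]
```

View pics/w7.png

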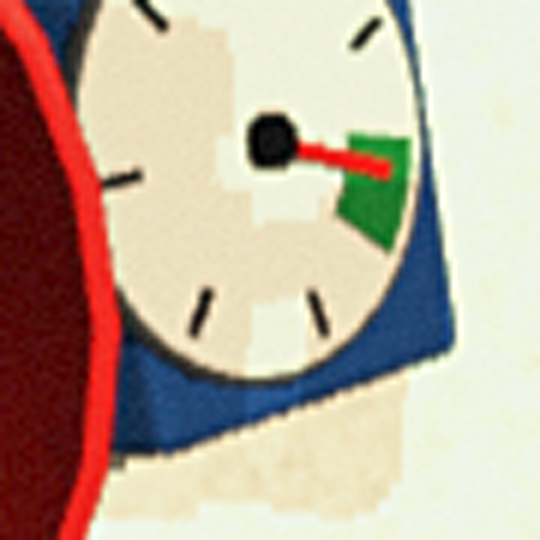

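The pointer is at rest inside the green sector. Next I look at the stem, then at the platform and selector from close by.

```bash
python3 - <<'E'
from h import *
im=grab_frame('wrist');C=cam('wrist');h=cv2.cvtColor(im,cv2.COLOR_RGB2HSV).astype(int)
u,v=proj('wrist',(.4885,.007,.154),C);print(u,v)
Y,X=np.mgrid[:384,:512]
n,l,st,ce=cv2.connectedComponentsWithStats(((h[...,1]<110)&(h[...,2]<70)&(np.hypot(X-u,Y-v)<35)&(Y<222)).astype(np.uint8))
for s,c in zip(st[1:],ce[1:]):
    if s[4]>20: print(s,c,ray('wrist',*c,.154,C).round(4),ray('wrist',*c,.145,C).round(4))
save('stem',cv2.resize(im[int(v)-60:int(v)+60,int(u)-60:int(u)+60],(480,480)))
E
```

```text
177.82285964380168 147.05513627956103
[174 131  25  23 366] [185.30874317 141.93715847] [0.4947 0.0111 0.154 ] [0.4928 0.01   0.145 ]
```

Request:
jog_arm(commands=[{"claw": 0.05,"slide": [0.04,0,-0.02],"roll": 0},{"claw": 0.05,"slide": [0.08,0,-0.04],"roll": 0},{"claw": 0.05,"slide": [0.12,0,-0.06],"roll": 0},{"claw": 0.05,"slide": [0.16,0,-0.06],"roll": 0},{"claw": 0.05,"slide": [0.2,0,-0.06],"roll": 0},{"claw": 0.05,"slide": [0.24,0,-0.06],"roll": 0},{"claw": 0.05,"slide": [0.28,-0.01,-0.06],"roll": 0},{"claw": 0.05,"slide": [0.31,-0.01,-0.06],"roll": 0},{"claw": 0.05,"slide": [0.32,-0.01,-0.06],"roll": 0},{"claw": 0.05,"slide": [0.32,-0.01,-0.06],"roll": 0},{"claw": 0.05,"slide": [0.32,-0.01,-0.06],"roll": 0}])

```text
time: 23.08
tcp_pos: [0.537, 0.2898, 0.3082]
eef_rot: [-3.141, 0.001, 1.571]
force: [-0.7, -0.3, 0.3]
opening: 0.0501
grasp_force: 0.0
```

```bash
python3 - <<'E'
from h import *
s=read_state();print(s['tcp_pos'],s['eef_rot'])
C=cam('wrist');im=grab_frame('wrist');np.save('w8.npy',im)
print('plat pred',proj('wrist',(.608,.356,.098),C),'sel',proj('wrist',(.431,.322,.112),C))
a=cv2.imread('pics/stem.png'); 
save('w8',np.hstack([im,cv2.resize(a[:,:,::-1],(280,280))[:384] if 0 else np.pad(cv2.resize(a[:,:,::-1],(280,280)),((0,104),(0,0),(0,0)))]))
E
```

```text
[0.53698332 0.28975859 0.30822374] [-3.14122293e+00  8.94635507e-04  1.57146252e+00]
plat pred (np.float64(315.329976794061), np.float64(107.03012050625985)) sel (np.float64(155.3746391724377), np.float64(138.75848504557652))
```

View pics/w8.png

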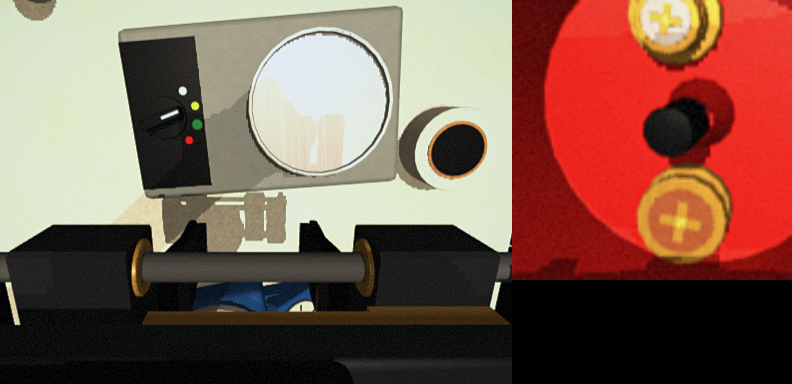

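Wrist view: the platform is a ring centred near (318,102) and the selector bar is at (167,117) pointing at the white dot (183,91). The inset shows the stem top standing clear between the two piles.

```bash
python3 - <<'E'
from h import *
im=np.load('w8.npy');C=cam('wrist')
g=cv2.cvtColor(im,cv2.COLOR_RGB2GRAY); h=cv2.cvtColor(im,cv2.COLOR_RGB2HSV).astype(int)
# inner floor: bright bluish-white/reflection vs grey body -> largest bright contour near (318,102)
m=(cv2.GaussianBlur(g,(3,3),0)>165).astype(np.uint8); m[:, :225]=0; m[:,410:]=0; m[:8]=0; m[190:]=0
m=cv2.morphologyEx(m,cv2.MORPH_CLOSE,np.ones((9,9),np.uint8))
cs,_=cv2.findContours(m,0,1); c=max((c for c in cs if cv2.pointPolygonTest(c,(318,102),False)>0),key=cv2.contourArea)
e=cv2.fitEllipse(cv2.convexHull(c)); print(e)
for z in(.098,.106): print('plat',z,ray('wrist',*e[0],z,C).round(4))
p1=ray('wrist',e[0][0]-e[1][0]/2,e[0][1],.106,C);p2=ray('wrist',e[0][0]+e[1][0]/2,e[0][1],.106,C);print('diam',np.linalg.norm(p1-p2))
print('sel',ray('wrist',167,117,.09,C).round(4))
# polisher top corners
q=[ray('wrist',u,v,.08,C) for u,v in [(119,31),(401,8),(396,180),(149,197)]]
for a in q: print(a.round(4))
# dots
for u,v in [(182.5,91),(195,106),(197,125),(189,140)]: print('dot',ray('wrist',u,v,.081,C).round(4))
f=C; 
E
```

```text
((341.5834655761719, 87.75657653808594), (151.6207733154297, 203.98927307128906), 54.1295051574707)
plat 0.098 [0.6367 0.3748 0.098 ]
plat 0.106 [0.6346 0.3745 0.106 ]
diam 0.16307332051459866
sel [0.4406 0.3432 0.09  ]
[0.3916 0.4354 0.08  ]
[0.6999 0.4581 0.08  ]
[0.7169 0.2662 0.08  ]
[0.4084 0.2444 0.08  ]
dot [0.4582 0.372  0.081 ]
dot [0.4718 0.3553 0.081 ]
dot [0.4731 0.3335 0.081 ]
dot [0.4627 0.3159 0.081 ]
```

```bash
python3 - <<'E'
from h import *
C=cam('wrist')
print('plat eye',ray('wrist',318.5,102,.106,C).round(4))
im=np.load('w8.npy');g=cv2.GaussianBlur(cv2.cvtColor(im,cv2.COLOR_RGB2GRAY),(3,3),0).astype(float)
# radial strongest edge around eye centre -> ellipse
pts=[]
for a in np.arange(0,2*np.pi,.05):
    r=np.arange(62,80,.5); x=318.5+r*np.cos(a);y=102+r*np.sin(a)
    pr=cv2.remap(g.astype(np.float32),x[None].astype(np.float32),y[None].astype(np.float32),1)[0]
    d=np.diff(pr); k=np.argmin(d); 
    if d[k]<-6: pts.append((x[k],y[k]))
pts=np.float32(pts);e=cv2.fitEllipse(pts);print(len(pts),e,ray('wrist',*e[0],.106,C).round(4))
# stem from saved pose: recompute camera relative to tool at (.5467,-.03,.2489)
s=read_state();T=Ro.from_euler('xyz',s['eef_rot']);f,cx,cy,R,t,c=C;o=-R.T@t
off=o-s['tcp_pos'];o2=np.array([.5467,-.03,.2489])+off
for u,v in[(180.4,143.6)]:
    d=R.T@np.array([(u-cx)/f,(v-cy)/f,1]);print('stem',(o2+d*(.154-o2[2])/d[2]).round(4))
go((.4895,.009,.30,1.5708),(.4895,.009,.21,1.5708))
E
```

```text
plat eye [0.6106 0.3597 0.106 ]
126 ((316.6220703125, 103.40534210205078), (134.06642150878906, 142.72048950195312), 35.72474670410156) [0.6086 0.3583 0.106 ]
stem [0.4906 0.0097 0.154 ]
slide [-0.2795, -0.0476, 0.0087] roll -0.002 rows 6.8
slide [-0.2793, -0.0476, 0.0987] roll -0.002 rows 2.2
```

Request:
jog_arm(commands=[{"claw": 0.055,"slide": [-0.04,-0.007,0],"roll": 0},{"claw": 0.055,"slide": [-0.08,-0.014,0],"roll": 0},{"claw": 0.055,"slide": [-0.12,-0.021,0],"roll": 0},{"claw": 0.055,"slide": [-0.16,-0.028,0],"roll": 0},{"claw": 0.055,"slide": [-0.2,-0.035,0.01],"roll": 0},{"claw": 0.055,"slide": [-0.24,-0.042,0.03],"roll": 0},{"claw": 0.055,"slide": [-0.28,-0.048,0.06],"roll": 0},{"claw": 0.055,"slide": [-0.28,-0.048,0.1],"roll": 0},{"claw": 0.055,"slide": [-0.28,-0.048,0.1],"roll": 0},{"claw": 0.055,"slide": [-0.28,-0.048,0.1],"roll": 0},{"claw": 0.055,"slide": [-0.28,-0.048,0.1],"roll": 0}])

```text
time: 24.05
tcp_pos: [0.4895, 0.0103, 0.2099]
eef_rot: [3.14, -0.0, 1.57]
force: [0.3, 0.3, -0.0]
opening: 0.0548
grasp_force: 0.0
```

```bash
python3 - <<'E'
from h import *
s=read_state();print(s['tcp_pos'],s['eef_rot'])
C=cam('wrist');im=grab_frame('wrist');print(proj('wrist',(.49,.0085,.154),C))
h=cv2.cvtColor(im,cv2.COLOR_RGB2HSV).astype(int)
Y,X=np.mgrid[:384,:512];u,v=proj('wrist',(.49,.0085,.154),C)
n,l,st,ce=cv2.connectedComponentsWithStats(((h[...,1]<110)&(h[...,2]<70)&(np.hypot(X-u,Y-v)<40)&(Y<240)).astype(np.uint8))
for q,c in zip(st[1:],ce[1:]):
    if q[4]>30: print(q,c,ray('wrist',q[0]+q[2]/2,v,.15,C).round(4))
go((.49,.0085,.118,1.5708))
E
```

```text
[0.48946981 0.01033973 0.20990572] [ 3.14028085e+00 -4.02888189e-04  1.57030500e+00]
(np.float64(251.61333175813266), np.float64(209.16284449952934))
[244 184  24  32 431] [255.57076566 200.89559165] [0.4932 0.0072 0.15  ]
slide [-0.0026, -0.0005, 0.0927] roll 0.001 rows 2.2
```

Request:
jog_arm(commands=[{"claw": 0.055,"slide": [0,0.0015,0.04],"roll": 0},{"claw": 0.055,"slide": [0,0.0015,0.075],"roll": 0},{"claw": 0.055,"slide": [0,0.0015,0.092],"roll": 0},{"claw": 0.055,"slide": [0,0.0015,0.092],"roll": 0},{"claw": 0.055,"slide": [0,0.0015,0.092],"roll": 0},{"claw": 0.03,"slide": [0,0.0015,0.092],"roll": 0},{"claw": 0.005,"slide": [0,0.0015,0.092],"roll": 0},{"claw": 0.005,"slide": [0,0.0015,0.092],"roll": 0},{"claw": 0.005,"slide": [0,0.0015,0.092],"roll": 0},{"claw": 0.005,"slide": [0,0.0015,0.092],"roll": 0},{"claw": 0.005,"slide": [0,0.0015,0.092],"roll": 0},{"claw": 0.005,"slide": [0,0.0015,0.092],"roll": 0}])

```text
time: 25.1
tcp_pos: [0.4912, 0.01, 0.1169]
eef_rot: [3.14, 0.0, 1.571]
force: [0.1, 0.0, -0.1]
opening: 0.0171
grasp_force: 30.0
```

Request:
jog_arm(commands=[{"claw": 0.005,"slide": [0,0,-0.01],"roll": 0},{"claw": 0.005,"slide": [0,0,-0.02],"roll": 0},{"claw": 0.005,"slide": [0,0,-0.035],"roll": 0},{"claw": 0.005,"slide": [0,0,-0.05],"roll": 0},{"claw": 0.005,"slide": [0,0,-0.065],"roll": 0},{"claw": 0.005,"slide": [0,0,-0.08],"roll": 0},{"claw": 0.005,"slide": [0,0,-0.09],"roll": 0},{"claw": 0.005,"slide": [0,0,-0.09],"roll": 0},{"claw": 0.005,"slide": [0,0,-0.09],"roll": 0}])

```text
time: 25.85
tcp_pos: [0.4898, 0.0101, 0.2062]
eef_rot: [-3.141, 0.0, 1.571]
force: [-0.6, -0.2, -9.1]
opening: 0.017
grasp_force: 29.9
```

```bash
python3 - <<'E'
from h import *
s=read_state();print(s['tcp_pos'],s['eef_rot'],s['force'],s['moment'])
go((.6105,.3575,.207,1.5708))
im=grab_frame('side');save('s9',im[110:300,60:360])
E
```

```text
[0.48982764 0.01011737 0.20619402] [-3.14071445e+00  2.48767046e-04  1.57079467e+00] [-0.59920677 -0.20572631 -9.09801461] [-0.01448404 -0.04706247 -0.01879635]
slide [0.3474, 0.1207, -0.001] roll -0.0 rows 8.8
```

View pics/s9.png

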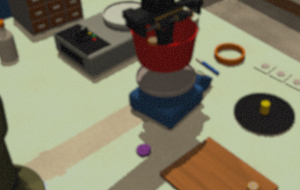

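The bowl is lifted and hangs level above the scale. I carry it gently to the platform.

Request:
jog_arm(commands=[{"claw": 0.005,"slide": [0.01,0.003,0],"roll": 0},{"claw": 0.005,"slide": [0.03,0.01,0],"roll": 0},{"claw": 0.005,"slide": [0.06,0.021,0],"roll": 0},{"claw": 0.005,"slide": [0.09,0.031,0],"roll": 0},{"claw": 0.005,"slide": [0.12,0.042,0],"roll": 0},{"claw": 0.005,"slide": [0.15,0.052,0],"roll": 0},{"claw": 0.005,"slide": [0.18,0.063,0],"roll": 0},{"claw": 0.005,"slide": [0.21,0.073,0],"roll": 0},{"claw": 0.005,"slide": [0.24,0.083,0],"roll": 0},{"claw": 0.005,"slide": [0.27,0.094,0],"roll": 0},{"claw": 0.005,"slide": [0.3,0.104,0],"roll": 0},{"claw": 0.005,"slide": [0.325,0.113,0],"roll": 0}])

```text
time: 26.9
tcp_pos: [0.6028, 0.3368, 0.2035]
eef_rot: [-3.138, 0.001, 1.571]
force: [0.1, 0.3, -7.8]
opening: 0.0171
grasp_force: 30.0
```

Request:
jog_arm(commands=[{"claw": 0.005,"slide": [0.015,0.005,0],"roll": 0},{"claw": 0.005,"slide": [0.022,0.0075,0],"roll": 0},{"claw": 0.005,"slide": [0.022,0.0075,0],"roll": 0},{"claw": 0.005,"slide": [0.022,0.0075,0],"roll": 0},{"claw": 0.005,"slide": [0.022,0.0075,0],"roll": 0}])

```text
time: 27.32
tcp_pos: [0.6112, 0.3547, 0.2056]
eef_rot: [-3.141, 0.003, 1.569]
force: [0.1, 0.2, -8.3]
opening: 0.0176
grasp_force: 30.0
```

```bash
python3 - <<'E'
from h import *
s=read_state();print(s['tcp_pos'],s['eef_rot'],s['force'],s['opening'])
go((.6105,.3575,.15,1.5708),(.6105,.3575,.127,1.5708))
im=grab_frame('top');C=cam('top');np.save('t9.npy',im)
u,v=map(int,proj('top',(.61,.357,.1),C));print(u,v)
save('t9',np.hstack([cv2.resize(im[v-50:v+50,u-50:u+50],(400,400),interpolation=2)]))
E
```

```text
[0.61117209 0.3547359  0.20562935] [-3.14064607e+00  2.69583582e-03  1.56887896e+00] [ 0.06724482  0.21664672 -8.31797079] 0.017638879449039215
slide [0.0029, -0.0006, 0.0556] roll -0.002 rows 1.3
slide [0.003, -0.0006, 0.0786] roll -0.002 rows 0.6
109 159
```

View pics/t9.png

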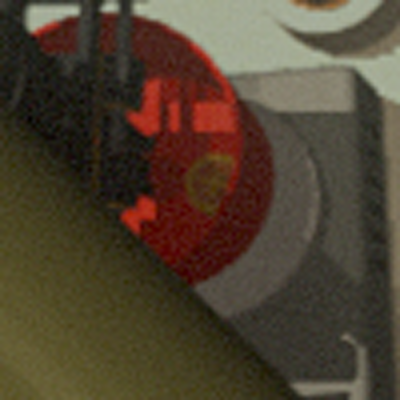

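Request:
jog_arm(commands=[{"claw": 0.005,"slide": [0.0025,-0.001,0.015],"roll": 0},{"claw": 0.005,"slide": [0.0025,-0.001,0.03],"roll": 0},{"claw": 0.005,"slide": [0.0025,-0.001,0.045],"roll": 0},{"claw": 0.005,"slide": [0.0025,-0.001,0.053],"roll": 0},{"claw": 0.005,"slide": [0.0025,-0.001,0.058],"roll": 0},{"claw": 0.005,"slide": [0.0025,-0.001,0.058],"roll": 0},{"claw": 0.005,"slide": [0.0025,-0.001,0.058],"roll": 0},{"claw": 0.005,"slide": [0.0025,-0.001,0.058],"roll": 0}])

```text
time: 28.03
tcp_pos: [0.6103, 0.3601, 0.1495]
eef_rot: [3.14, -0.001, 1.571]
force: [-0.1, 0.1, -8.0]
opening: 0.0173
grasp_force: 30.0
```

Request:
jog_arm(commands=[{"claw": 0.005,"slide": [0,0,0.003],"roll": 0},{"claw": 0.005,"slide": [0,0,0.006],"roll": 0},{"claw": 0.005,"slide": [0,0,0.009],"roll": 0},{"claw": 0.005,"slide": [0,0,0.009],"roll": 0},{"claw": 0.005,"slide": [0,0,0.009],"roll": 0},{"claw": 0.005,"slide": [0,0,0.009],"roll": 0}])

```text
time: 28.53
tcp_pos: [0.6099, 0.3596, 0.1395]
eef_rot: [-3.142, 0.0, 1.571]
force: [-0.1, 0.3, -8.0]
opening: 0.0172
grasp_force: 30.0
```

```bash
python3 - <<'E'
from h import *
s=read_state();print(s['tcp_pos'],s['eef_rot'],s['force'],s['moment'])
E
```

```text
[0.60985442 0.35963157 0.13947313] [-3.14154265e+00  4.56321857e-05  1.57087612e+00] [-0.11240104  0.30211101 -8.04961466] [ 0.03897626 -0.14043253  0.03935858]
```

The force is unchanged below the rim height, so the foot is inside the rim. I lower it onto the springs.

Request:
jog_arm(commands=[{"claw": 0.005,"slide": [0,0,0.003],"roll": 0},{"claw": 0.005,"slide": [0,0,0.006],"roll": 0},{"claw": 0.005,"slide": [0,0,0.006],"roll": 0},{"claw": 0.005,"slide": [0,0,0.006],"roll": 0}])

```text
time: 28.87
tcp_pos: [0.6099, 0.3597, 0.1336]
eef_rot: [3.141, -0.0, 1.571]
force: [0.3, 0.8, -5.9]
opening: 0.0172
grasp_force: 30.0
```

Request:
jog_arm(commands=[{"claw": 0.005,"slide": [0,0,0.003],"roll": 0},{"claw": 0.005,"slide": [0,0,0.006],"roll": 0},{"claw": 0.005,"slide": [0,0,0.006],"roll": 0},{"claw": 0.005,"slide": [0,0,0.006],"roll": 0}])

```text
time: 29.2
tcp_pos: [0.61, 0.3598, 0.1282]
eef_rot: [3.141, -0.0, 1.571]
force: [0.1, -0.5, -1.4]
opening: 0.0173
grasp_force: 30.0
```

Request:
jog_arm(commands=[{"claw": 0.005,"slide": [0,0,0.0015],"roll": 0},{"claw": 0.005,"slide": [0,0,0.0015],"roll": 0},{"claw": 0.04,"slide": [0,0,0.0015],"roll": 0},{"claw": 0.04,"slide": [0,0,0.0015],"roll": 0},{"claw": 0.04,"slide": [0,0,0.0015],"roll": 0},{"claw": 0.04,"slide": [0,0,0.0015],"roll": 0},{"claw": 0.04,"slide": [0,0,-0.03],"roll": 0},{"claw": 0.04,"slide": [0,0,-0.07],"roll": 0},{"claw": 0.04,"slide": [0,0,-0.11],"roll": 0},{"claw": 0.04,"slide": [0,0,-0.14],"roll": 0},{"claw": 0.04,"slide": [0,0,-0.14],"roll": 0},{"claw": 0.04,"slide": [0,0,-0.14],"roll": 0}])

```text
time: 30.2
tcp_pos: [0.6106, 0.3608, 0.2705]
eef_rot: [3.137, -0.003, 1.571]
force: [-0.6, -0.7, -1.5]
opening: 0.0402
grasp_force: 0.0
```

Request:
jog_arm(commands=[{"claw": 0.04,"slide": [-0.04,0,-0.04],"roll": 0},{"claw": 0.04,"slide": [-0.06,0,-0.05],"roll": 0},{"claw": 0.04,"slide": [-0.06,0,-0.05],"roll": 0},{"claw": 0.04,"slide": [-0.06,0,-0.05],"roll": 0},{"claw": 0.04,"slide": [-0.06,0,-0.05],"roll": 0}])

```text
time: 30.62
tcp_pos: [0.6095, 0.2994, 0.3159]
eef_rot: [-3.14, 0.001, 1.571]
force: [-0.6, 0.8, -0.2]
opening: 0.0404
grasp_force: 0.0
```

```bash
python3 - <<'E'
from h import *
s=read_state();print(s['tcp_pos'],s['eef_rot'],s['force'])
C=cam('wrist');im=grab_frame('wrist');np.save('w10.npy',im)
h=cv2.cvtColor(im,cv2.COLOR_RGB2HSV).astype(int)
m=(((h[...,0]<6)|(h[...,0]>174))&(h[...,1]>130)).astype(np.uint8);m[250:]=0
m=cv2.morphologyEx(m,cv2.MORPH_CLOSE,np.ones((5,5)))
n,l,st,ce=cv2.connectedComponentsWithStats(m);i=np.argmax(st[1:,4])+1;print(st[i])
cs,_=cv2.findContours((l==i).astype(np.uint8),0,1);c=max(cs,key=cv2.contourArea);hl=cv2.convexHull(c)
hl=hl[(hl[:,0,1]>2)&(hl[:,0,1]<245)]
e=cv2.fitEllipseDirect(hl.astype(np.float32));print(e,len(hl));print('rim',ray('wrist',*e[0],.174,C).round(4))
# rim points in world plane z=.174 -> circle fit
P=np.array([ray('wrist',*q[0],.174,C)[:2] for q in hl]);A=np.c_[2*P,np.ones(len(P))];x=np.linalg.lstsq(A,(P**2).sum(1),rcond=None)[0]
print('circ',x[:2],np.sqrt(x[2]+x[:2]@x[:2]))
# lid from top
t=grab_frame('top');ht=cv2.cvtColor(t,cv2.COLOR_RGB2HSV).astype(int);Ct=cam('top')
k=((ht[...,0]>22)&(ht[...,0]<34)&(ht[...,1]>170)&(ht[...,2]>110)).astype(np.uint8)
n,l,st,ce=cv2.connectedComponentsWithStats(k)
for q,c in zip(st[1:],ce[1:]):
    if q[4]>15: print(q,c,ray('top',*c,.042,Ct).round(4))
E
```

```text
[0.60951287 0.29942908 0.31593966] [-3.13975464e+00  6.58377835e-04  1.57064272e+00] [-0.56746969  0.8123304  -0.16938987]
[  165    17   178   183 23180]
((253.1708984375, 108.02812194824219), (177.80101013183594, 182.46388244628906), 0.1564324051141739) 52
rim [0.6109 0.3657 0.174 ]
circ [0.61085204 0.35984131] 0.08116693134777192
[304 137   8   8  50] [307.68 140.96] [ 0.6717 -0.1899  0.042 ]
```

The bowl rim fits a circle centred (.611,.360) with radius 81 mm, so it stands in the platform. The lid's knob is at (.672,-.190), where it was. I move there.

Request:
jog_arm(commands=[{"claw": 0.06,"slide": [-0.04,0.005,0],"roll": 0},{"claw": 0.06,"slide": [-0.08,0.01,0],"roll": 0},{"claw": 0.06,"slide": [-0.12,0.015,0],"roll": 0},{"claw": 0.06,"slide": [-0.16,0.02,0],"roll": 0},{"claw": 0.06,"slide": [-0.2,0.025,0],"roll": 0},{"claw": 0.06,"slide": [-0.24,0.03,0],"roll": 0},{"claw": 0.06,"slide": [-0.28,0.035,0],"roll": 0},{"claw": 0.06,"slide": [-0.32,0.04,0],"roll": 0},{"claw": 0.06,"slide": [-0.36,0.045,0],"roll": 0},{"claw": 0.06,"slide": [-0.4,0.05,0],"roll": 0},{"claw": 0.06,"slide": [-0.44,0.055,0],"roll": 0},{"claw": 0.06,"slide": [-0.47,0.06,0.02],"roll": 0}])

```text
time: 31.72
tcp_pos: [0.6714, -0.1737, 0.2997]
eef_rot: [3.137, 0.002, 1.569]
force: [0.2, -0.4, 1.0]
opening: 0.0601
grasp_force: 0.0
```

Request:
jog_arm(commands=[{"claw": 0.06,"slide": [-0.02,0.002,0.03],"roll": 0},{"claw": 0.06,"slide": [-0.02,0.002,0.07],"roll": 0},{"claw": 0.06,"slide": [-0.02,0.002,0.11],"roll": 0},{"claw": 0.06,"slide": [-0.02,0.002,0.15],"roll": 0},{"claw": 0.06,"slide": [-0.02,0.002,0.16],"roll": 0},{"claw": 0.06,"slide": [-0.02,0.002,0.16],"roll": 0},{"claw": 0.06,"slide": [-0.02,0.002,0.16],"roll": 0},{"claw": 0.06,"slide": [-0.02,0.002,0.16],"roll": 0}])

```text
time: 32.38
tcp_pos: [0.6739, -0.1898, 0.1407]
eef_rot: [3.137, 0.001, 1.572]
force: [-0.3, -0.6, 0.5]
opening: 0.0599
grasp_force: 0.0
```

```bash
cat > knob.py <<'E'
from h import *
s=read_state();print(s['tcp_pos'],s['eef_rot'])
C=cam('wrist');im=grab_frame('wrist');h=cv2.cvtColor(im,cv2.COLOR_RGB2HSV).astype(int)
k=((h[...,0]>22)&(h[...,0]<34)&(h[...,1]>150)&(h[...,2]>60)).astype(np.uint8)
n,l,st,ce=cv2.connectedComponentsWithStats(k)
for q,c in zip(st[1:],ce[1:]):
    if q[4]>80: print(q,c,[ray('wrist',*c,z,C).round(4)[:2] for z in(.042,.03)], 'pred',proj('wrist',(.6717,-.1899,.042),C))
go((.6717,-.1899,.013,1.5708))
E
python3 knob.py
```

```text
[ 0.67390721 -0.18979651  0.14065118] [3.13717684e+00 6.94454474e-04 1.57161730e+00]
[238 177  26  25 492] [250.56910569 189.19308943] [array([ 0.6738, -0.1885]), array([ 0.6738, -0.1917])] pred (np.float64(248.0708271159145), np.float64(190.79645081957506))
slide [0.0002, -0.0029, 0.128] roll 0.001 rows 3.1
```

Request:
jog_arm(commands=[{"claw": 0.06,"slide": [0,0,0.04],"roll": 0},{"claw": 0.06,"slide": [0,0,0.08],"roll": 0},{"claw": 0.06,"slide": [0,0,0.11],"roll": 0},{"claw": 0.06,"slide": [0,0,0.126],"roll": 0},{"claw": 0.06,"slide": [0,0,0.126],"roll": 0},{"claw": 0.06,"slide": [0,0,0.126],"roll": 0},{"claw": 0.01,"slide": [0,0,0.126],"roll": 0},{"claw": 0.01,"slide": [0,0,0.126],"roll": 0},{"claw": 0.01,"slide": [0,0,0.126],"roll": 0},{"claw": 0.01,"slide": [0,0,0.126],"roll": 0},{"claw": 0.01,"slide": [0,0,0.126],"roll": 0}])

```text
time: 33.35
tcp_pos: [0.672, -0.1905, 0.0119]
eef_rot: [3.141, 0.0, 1.571]
force: [-0.3, -0.2, -0.3]
opening: 0.0345
grasp_force: 0.0
```

```bash
python3 knob.py
```

```text
[ 0.67203284 -0.1905212   0.0118847 ] [3.14118391e+00 2.90498630e-04 1.57073785e+00]
[236 242  37  10 274] [254.46350365 246.55474453] [array([ 0.6739, -0.181 ]), array([ 0.674 , -0.1866])] pred (np.float64(249.46843110771965), np.float64(264.71429251829727))
slide [0.0006, -0.0002, -0.0013] roll -0.0 rows 0.0
```

Request:
jog_arm(commands=[{"claw": 0.01,"slide": [0,0,0],"roll": 0},{"claw": 0.01,"slide": [0,0,0],"roll": 0},{"claw": 0.01,"slide": [0,0,0],"roll": 0},{"claw": 0.01,"slide": [0,0,0],"roll": 0},{"claw": 0.01,"slide": [0,0,-0.03],"roll": 0},{"claw": 0.01,"slide": [0,0,-0.06],"roll": 0},{"claw": 0.01,"slide": [0,0,-0.1],"roll": 0},{"claw": 0.01,"slide": [0,0,-0.14],"roll": 0},{"claw": 0.01,"slide": [0,0,-0.18],"roll": 0},{"claw": 0.01,"slide": [0,0,-0.22],"roll": 0},{"claw": 0.01,"slide": [0,0,-0.24],"roll": 0},{"claw": 0.01,"slide": [0,0,-0.24],"roll": 0}])

```text
time: 34.4
tcp_pos: [0.6744, -0.1901, 0.2583]
eef_rot: [3.132, 0.002, 1.571]
force: [0.4, 0.4, -0.8]
opening: 0.0233
grasp_force: 30.0
```

```bash
python3 - <<'E'
from h import *
s=read_state();print(s['tcp_pos'],s['eef_rot'],s['force'],s['moment'])
C=cam('wrist');im=grab_frame('wrist');g=im.max(2)
# lid disc in hand: dark area upper part; fit front edge at lid flange plane (z_tcp - .004 below)
zt=s['tcp_pos'][2]-.002
m=(g<70).astype(np.uint8);m[215:]=0;m=cv2.morphologyEx(m,cv2.MORPH_OPEN,np.ones((5,5)))
n,l,st,ce=cv2.connectedComponentsWithStats(m)
for i in range(1,n):
    if st[i,4]>3000:
        cs,_=cv2.findContours((l==i).astype(np.uint8),0,1);c=cv2.convexHull(max(cs,key=cv2.contourArea));c=c[(c[:,0,1]<205)]
        P=np.array([ray('wrist',*q[0],zt,C)[:2] for q in c]);A=np.c_[2*P,np.ones(len(P))];x=np.linalg.lstsq(A,(P**2).sum(1),rcond=None)[0]
        print(st[i],len(P),'circ',x[:2],np.sqrt(x[2]+x[:2]@x[:2]),'rel tcp',x[:2]-s['tcp_pos'][:2])
go((.6108,.3597,.25,1.5708))
E
```

```text
[ 0.67442049 -0.19014854  0.25834178] [3.13202063e+00 2.35222928e-03 1.57075540e+00] [ 0.39106103  0.37999309 -0.7571688 ] [-0.04885393 -0.11702661  0.01741246]
[  33    0  187   64 3972] 13 circ [ 0.60952936 -0.07326826] 0.03868823323171769 rel tcp [-0.06489114  0.11688028]
[  100    77   306   138 32281] 27 circ [ 0.67568397 -0.18987113] 0.08373255041232715 rel tcp [0.00126348 0.00027742]
slide [0.5498, -0.0624, 0.0037] roll 0.0 rows 13.3
```

The lid is held centred, within 1.3 mm of the TCP. I carry it to the bowl.

Request:
jog_arm(commands=[{"claw": 0.01,"slide": [0.035,-0.004,0],"roll": 0},{"claw": 0.01,"slide": [0.075,-0.008,0],"roll": 0},{"claw": 0.01,"slide": [0.115,-0.012,0],"roll": 0},{"claw": 0.01,"slide": [0.155,-0.016,0],"roll": 0},{"claw": 0.01,"slide": [0.195,-0.021,0],"roll": 0},{"claw": 0.01,"slide": [0.235,-0.026,0],"roll": 0},{"claw": 0.01,"slide": [0.275,-0.031,0],"roll": 0},{"claw": 0.01,"slide": [0.315,-0.036,0],"roll": 0},{"claw": 0.01,"slide": [0.355,-0.041,0],"roll": 0},{"claw": 0.01,"slide": [0.395,-0.046,0],"roll": 0},{"claw": 0.01,"slide": [0.435,-0.051,0],"roll": 0},{"claw": 0.01,"slide": [0.47,-0.055,0],"roll": 0}])

```text
time: 35.45
tcp_pos: [0.6149, 0.282, 0.2491]
eef_rot: [-3.138, 0.001, 1.573]
force: [-0.4, 0.4, -0.9]
opening: 0.0232
grasp_force: 30.0
```

Request:
jog_arm(commands=[{"claw": 0.01,"slide": [0.04,-0.004,0],"roll": 0},{"claw": 0.01,"slide": [0.07,-0.006,0],"roll": 0},{"claw": 0.01,"slide": [0.08,-0.0063,0.01],"roll": 0},{"claw": 0.01,"slide": [0.08,-0.0063,0.03],"roll": 0},{"claw": 0.01,"slide": [0.08,-0.0063,0.05],"roll": 0},{"claw": 0.01,"slide": [0.08,-0.0063,0.05],"roll": 0},{"claw": 0.01,"slide": [0.08,-0.0063,0.05],"roll": 0},{"claw": 0.01,"slide": [0.08,-0.0063,0.05],"roll": 0},{"claw": 0.01,"slide": [0.08,-0.0063,0.05],"roll": 0}])

```text
time: 36.2
tcp_pos: [0.6112, 0.3595, 0.2027]
eef_rot: [3.14, -0.001, 1.57]
force: [0.3, 0.1, -0.3]
opening: 0.0234
grasp_force: 30.0
```

```bash
python3 - <<'E'
from h import *
s=read_state();print(s['tcp_pos'],s['eef_rot'],s['force'],s['opening'])
go((.6105,.3597,.195,1.5708),(.6105,.3597,.18,1.5708))
E
```

```text
[0.61118115 0.35949871 0.20266982] [ 3.14030597e+00 -8.57674034e-04  1.57002591e+00] [ 0.34567517  0.14857497 -0.33736154] 0.023353245884621628
slide [0.0002, -0.0007, 0.0077] roll -0.001 rows 0.2
slide [0.0002, -0.0007, 0.0227] roll -0.001 rows 0.4
```

Request:
jog_arm(commands=[{"claw": 0.01,"slide": [0,-0.0005,0.008],"roll": 0},{"claw": 0.01,"slide": [0,-0.0005,0.016],"roll": 0},{"claw": 0.01,"slide": [0,-0.0005,0.02],"roll": 0},{"claw": 0.01,"slide": [0,-0.0005,0.02],"roll": 0},{"claw": 0.01,"slide": [0,-0.0005,0.02],"roll": 0},{"claw": 0.01,"slide": [0,-0.0005,0.02],"roll": 0}])

```text
time: 36.7
tcp_pos: [0.6101, 0.3596, 0.1816]
eef_rot: [3.142, -0.0, 1.571]
force: [0.1, 0.4, -0.7]
opening: 0.0232
grasp_force: 30.0
```

Request:
jog_arm(commands=[{"claw": 0.01,"slide": [0,0,0.0015],"roll": 0},{"claw": 0.01,"slide": [0,0,0.003],"roll": 0},{"claw": 0.01,"slide": [0,0,0.003],"roll": 0},{"claw": 0.01,"slide": [0,0,0.003],"roll": 0}])

```text
time: 37.03
tcp_pos: [0.6102, 0.3598, 0.1788]
eef_rot: [3.141, -0.0, 1.571]
force: [-0.5, -0.0, 0.4]
opening: 0.0236
grasp_force: 30.0
```

Request:
jog_arm(commands=[{"claw": 0.05,"slide": [0,0,0.0005],"roll": 0},{"claw": 0.05,"slide": [0,0,0.0005],"roll": 0},{"claw": 0.05,"slide": [0,0,0.0005],"roll": 0},{"claw": 0.05,"slide": [0,0,0.0005],"roll": 0},{"claw": 0.05,"slide": [0,0,-0.03],"roll": 0},{"claw": 0.05,"slide": [0,0,-0.07],"roll": 0},{"claw": 0.05,"slide": [-0.02,-0.03,-0.1],"roll": 0},{"claw": 0.05,"slide": [-0.05,-0.06,-0.12],"roll": 0},{"claw": 0.05,"slide": [-0.07,-0.08,-0.13],"roll": 0},{"claw": 0.05,"slide": [-0.07,-0.08,-0.13],"roll": 0},{"claw": 0.05,"slide": [-0.07,-0.08,-0.13],"roll": 0},{"claw": 0.05,"slide": [-0.07,-0.08,-0.13],"roll": 0}])

```text
time: 38.03
tcp_pos: [0.5305, 0.2893, 0.3086]
eef_rot: [3.14, 0.0, 1.57]
force: [0.7, 0.5, -0.4]
opening: 0.0498
grasp_force: 0.0
```

```bash
python3 - <<'E'
from h import *
s=read_state();print(s['tcp_pos'],s['eef_rot'],s['opening'])
C=cam('wrist');im=grab_frame('wrist');np.save('w11.npy',im);g=im.max(2)
h=cv2.cvtColor(im,cv2.COLOR_RGB2HSV).astype(int);Y,X=np.mgrid[:384,:512]
def circ(c,z):
    P=np.array([ray('wrist',*q[0],z,C)[:2] for q in c]);A=np.c_[2*P,np.ones(len(P))];x=np.linalg.lstsq(A,(P**2).sum(1),rcond=None)[0];return x[:2].round(4),np.sqrt(x[2]+x[:2]@x[:2]).round(4)
u,v=proj('wrist',(.611,.36,.177),C);print('lid px',u,v)
m=((g<75)&(np.hypot(X-u,Y-v)<115)&(Y<215)).astype(np.uint8);m=cv2.morphologyEx(m,cv2.MORPH_OPEN,np.ones((5,5)))
n,l,st,ce=cv2.connectedComponentsWithStats(m);i=np.argmax(st[1:,4])+1;print(st[i])
cs,_=cv2.findContours((l==i).astype(np.uint8),0,1);c=cv2.convexHull(max(cs,key=cv2.contourArea));c=c[(c[:,0,1]<212)&(c[:,0,1]>1)];print('lid',circ(c,.177))
k=((h[...,0]>22)&(h[...,0]<34)&(h[...,1]>150)&(h[...,2]>60)&(np.hypot(X-u,Y-v)<60)).astype(np.uint8)
n,l,st,ce=cv2.connectedComponentsWithStats(k)
for q,cc in zip(st[1:],ce[1:]):
    if q[4]>80: print('knob',q,ray('wrist',*cc,.208,C).round(4))
# selector: white line & dots
u,v=proj('wrist',(.44,.343,.1),C);print('sel px',u,v)
w=((h[...,1]<60)&(h[...,2]>130)&(np.hypot(X-u,Y-v)<45)).astype(np.uint8)
n,l,st,ce=cv2.connectedComponentsWithStats(w)
for i in range(1,n):
    if 6<st[i,4]<400:
        P=np.argwhere(l==i)[:,::-1].astype(np.float32);vx,vy,x0,y0=cv2.fitLine(P,2,0,.01,.01).ravel()
        a=ray('wrist',x0,y0,.112,C);b=ray('wrist',x0+10*vx,y0+10*vy,.112,C);print('white',st[i],a.round(4),'ang',np.arctan2(b[1]-a[1],b[0]-a[0]))
for nm,lo,hi in(('yel',20,35),('grn',45,85)):
    w=((h[...,0]>lo)&(h[...,0]<hi)&(h[...,1]>120)&(h[...,2]>60)&(np.hypot(X-u,Y-v)<60)).astype(np.uint8)
    n,l,st,ce=cv2.connectedComponentsWithStats(w)
    for q,cc in zip(st[1:],ce[1:]):
        if q[4]>8: print(nm,q,ray('wrist',*cc,.081,C).round(4))
E
```

```text
[0.53046818 0.28931497 0.30864629] [3.14045804e+00 2.77020169e-04 1.57002133e+00] 0.04978433148290396
lid px 342.811971083283 103.15018072259693
[  241     0   198   193 27218]
lid (array([0.6066, 0.3602]), np.float64(0.0861))
knob [340  87  29  30 698] [0.6113 0.3611 0.208 ]
sel px 170.58980606627023 118.55125861505746
white [184  86   8   9  60] [0.4628 0.3732 0.112 ] ang -1.6230611075765777
white [206  91  10  48 234] [0.487  0.3485 0.112 ] ang -1.4876013762933875
white [166 109  18  10  71] [0.4476 0.3486 0.112 ] ang 0.37387585366016246
yel [196 101   9   9  68] [0.4703 0.3577 0.081 ]
grn [197 118  11  12  95] [0.4717 0.3363 0.081 ]
```

The lid's knob is at (.611,.361), over the bowl centre. The selector line's angle is 0.374 rad, so it stands at yellow (q≈0.60) and needs +0.6 clockwise. I go to it with the tool turned along the bar.

Request:
jog_arm(commands=[{"claw": 0.045,"slide": [0.014,-0.025,0],"roll": -0.12},{"claw": 0.045,"slide": [0.027,-0.05,0],"roll": -0.24},{"claw": 0.045,"slide": [0.04,-0.07,0],"roll": -0.36},{"claw": 0.045,"slide": [0.054,-0.0925,0],"roll": -0.48},{"claw": 0.045,"slide": [0.054,-0.0925,0],"roll": -0.6},{"claw": 0.045,"slide": [0.054,-0.0925,0],"roll": -0.72},{"claw": 0.045,"slide": [0.054,-0.0925,0],"roll": -0.84},{"claw": 0.045,"slide": [0.054,-0.0925,0],"roll": -0.96},{"claw": 0.045,"slide": [0.054,-0.0925,0],"roll": -1.08},{"claw": 0.045,"slide": [0.054,-0.0925,0],"roll": -1.2},{"claw": 0.045,"slide": [0.054,-0.0925,0],"roll": -1.2},{"claw": 0.045,"slide": [0.054,-0.0925,0],"roll": -1.2}])

```text
time: 39.08
tcp_pos: [0.4375, 0.3443, 0.3078]
eef_rot: [3.141, -0.003, 2.769]
force: [0.2, -0.2, -0.6]
opening: 0.045
grasp_force: 0.0
```

Request:
jog_arm(commands=[{"claw": 0.045,"slide": [0,0,0.02],"roll": -0.12},{"claw": 0.045,"slide": [0,0,0.05],"roll": -0.24},{"claw": 0.045,"slide": [0,0,0.08],"roll": -0.36},{"claw": 0.045,"slide": [0,0,0.1],"roll": -0.48},{"claw": 0.045,"slide": [0,0,0.12],"roll": -0.6},{"claw": 0.045,"slide": [0,0,0.12],"roll": -0.72},{"claw": 0.045,"slide": [0,0,0.12],"roll": -0.745},{"claw": 0.045,"slide": [0,0,0.12],"roll": -0.745},{"claw": 0.045,"slide": [0,0,0.12],"roll": -0.745},{"claw": 0.045,"slide": [0,0,0.12],"roll": -0.745}])

```text
time: 39.92
tcp_pos: [0.4379, 0.3441, 0.1892]
eef_rot: [3.141, 0.001, -2.77]
force: [0.3, 0.0, 0.4]
opening: 0.0451
grasp_force: 0.0
```

```bash
python3 - <<'E'
from h import *
s=read_state();print(s['tcp_pos'],s['eef_rot'],s['qpos'])
C=cam('wrist');im=grab_frame('wrist');np.save('w12.npy',im)
h=cv2.cvtColor(im,cv2.COLOR_RGB2HSV).astype(int);Y,X=np.mgrid[:384,:512]
u,v=proj('wrist',(.4378,.3433,.112),C);print('sel px',u,v)
w=((h[...,1]<60)&(h[...,2]>130)&(np.hypot(X-u,Y-v)<60)&(Y<235)).astype(np.uint8)
n,l,st,ce=cv2.connectedComponentsWithStats(w)
for i in range(1,n):
    if st[i,4]>20:
        P=np.argwhere(l==i)[:,::-1].astype(np.float32);vx,vy,x0,y0=cv2.fitLine(P,2,0,.01,.01).ravel()
        a=ray('wrist',x0,y0,.112,C);b=ray('wrist',x0+10*vx,y0+10*vy,.112,C);print('white',st[i],a.round(4),'ang',np.arctan2(b[1]-a[1],b[0]-a[0]))
for nm,m in(('yel',(h[...,0]>20)&(h[...,0]<35)),('grn',(h[...,0]>45)&(h[...,0]<85)),('red',(h[...,0]<7)|(h[...,0]>173))):
    w=(m&(h[...,1]>120)&(h[...,2]>60)&(np.hypot(X-u,Y-v)<130)&(Y<235)).astype(np.uint8)
    n,l,st,ce=cv2.connectedComponentsWithStats(w)
    for q,cc in zip(st[1:],ce[1:]):
        if 30<q[4]<500: print(nm,q,ray('wrist',*cc,.081,C).round(4))
go((.4378,.3433,.092,3.515),(.4378,.3433,.105,3.515))
E
```

```text
[0.43789076 0.34413327 0.18918392] [ 3.14129530e+00  1.13214493e-03 -2.77020163e+00] [ 0.33456638  0.39951717 -1.27906284  1.70176317  0.39340552  1.33637723
  0.92541077]
sel px 252.09099709773125 196.51397955073077
white [252 210   5  15  71] [0.4529 0.3508 0.112 ] ang 0.39645442240268236
white [272 214  11  11  90] [0.4476 0.3682 0.112 ] ang 2.5492386820390247
white [211 223  42  12 262] [0.4717 0.3337 0.112 ] ang 1.7738211771909194
yel [249 224  11   8  69] [0.4722 0.3586 0.081 ]
grn [224 213  14  13 145] [0.4725 0.3367 0.081 ]
red [210 196  12  11 106] [0.4618 0.3182 0.081 ]
slide [0.0005, -0.0006, 0.0972] roll -0.001 rows 2.3
slide [0.0004, -0.0006, 0.0842] roll -0.001 rows 0.3
```

Request:
jog_arm(commands=[{"claw": 0.045,"slide": [0,0,0.035],"roll": 0},{"claw": 0.045,"slide": [0,0,0.07],"roll": 0},{"claw": 0.045,"slide": [0,0,0.09],"roll": 0},{"claw": 0.045,"slide": [0,0,0.096],"roll": 0},{"claw": 0.045,"slide": [0,0,0.096],"roll": 0},{"claw": 0.045,"slide": [0,0,0.096],"roll": 0},{"claw": 0.003,"slide": [0,0,0.096],"roll": 0},{"claw": 0.003,"slide": [0,0,0.096],"roll": 0},{"claw": 0.003,"slide": [0,0,0.096],"roll": 0},{"claw": 0.003,"slide": [0,0,0.096],"roll": 0},{"claw": 0.003,"slide": [0,0,0.096],"roll": 0},{"claw": 0.003,"slide": [0,0,0.096],"roll": 0}])

```text
time: 40.97
tcp_pos: [0.4374, 0.3445, 0.0927]
eef_rot: [3.14, 0.001, -2.768]
force: [-3.2, 8.2, -4.7]
opening: 0.0129
grasp_force: 4.0
```

```bash
python3 - <<'E'
from h import *
s=read_state();print(s['tcp_pos'],s['eef_rot'],s['qpos'],s['force'],s['moment'],s['opening'])
E
```

```text
[0.43739021 0.3444811  0.09274619] [ 3.13976254e+00  5.54059654e-04 -2.76755247e+00] [ 0.25419802  0.49356182 -1.18795511  1.81023515  0.49417483  1.17853415
  0.85469346] [-3.17716964  8.23381752 -4.68200459] [ 1.77179618  0.47646038 -0.0478061 ] 0.0129333000666527
```

Request:
jog_arm(commands=[{"claw": 0.003,"slide": [0,0,0],"roll": 0},{"claw": 0.003,"slide": [0,0,0],"roll": 0.1},{"claw": 0.003,"slide": [0,0,0],"roll": 0.2},{"claw": 0.003,"slide": [0,0,0],"roll": 0.3},{"claw": 0.003,"slide": [0,0,0],"roll": 0.4},{"claw": 0.003,"slide": [0,0,0],"roll": 0.5},{"claw": 0.003,"slide": [0,0,0],"roll": 0.6},{"claw": 0.003,"slide": [0,0,0],"roll": 0.6},{"claw": 0.003,"slide": [0,0,0],"roll": 0.6},{"claw": 0.003,"slide": [0,0,0],"roll": 0.6}])

```text
time: 41.8
tcp_pos: [0.4372, 0.3443, 0.0927]
eef_rot: [3.141, -0.0, 2.919]
force: [-1.2, 2.4, 1.0]
opening: 0.0119
grasp_force: 30.0
```

```bash
python3 - <<'E'
from h import *
s=read_state();print(s['tcp_pos'],s['eef_rot'],s['qpos'],s['force'],s['moment'],s['opening'])
E
```

```text
[0.43720578 0.34429002 0.09269153] [ 3.14086120e+00 -3.56973450e-04  2.91891673e+00] [ 0.17483766  0.42264367 -1.0643326   1.81209653  0.40378348  1.14650858
  0.32469337] [-1.20872074  2.35669072  1.00768423] [ 0.71349495  0.1642654  -0.01331942] 0.011906369846681255
```

Turned by 0.6. I release, back off upward and verify.

Request:
jog_arm(commands=[{"claw": 0.04,"slide": [0,0,0],"roll": 0},{"claw": 0.04,"slide": [0,0,0],"roll": 0},{"claw": 0.04,"slide": [0,0,0],"roll": 0},{"claw": 0.04,"slide": [0,0,0],"roll": 0},{"claw": 0.04,"slide": [0,0,-0.03],"roll": 0},{"claw": 0.04,"slide": [0,0,-0.07],"roll": 0},{"claw": 0.04,"slide": [0,0,-0.11],"roll": 0},{"claw": 0.04,"slide": [0,0,-0.15],"roll": 0},{"claw": 0.04,"slide": [0,0,-0.19],"roll": 0},{"claw": 0.04,"slide": [0,0,-0.22],"roll": 0},{"claw": 0.04,"slide": [0,0,-0.22],"roll": 0},{"claw": 0.04,"slide": [0,0,-0.22],"roll": 0}])

```text
time: 42.8
tcp_pos: [0.4383, 0.3441, 0.3141]
eef_rot: [3.14, 0.003, 2.916]
force: [-0.4, -0.4, -0.6]
opening: 0.0396
grasp_force: 0.0
```

```bash
python3 - <<'E'
from h import *
s=read_state();print(s['tcp_pos'],s['eef_rot'],s['opening'],s['force'])
C=cam('wrist');im=grab_frame('wrist')
h=cv2.cvtColor(im,cv2.COLOR_RGB2HSV).astype(int);Y,X=np.mgrid[:384,:512]
u,v=proj('wrist',(.438,.3448,.112),C);print('sel px',u,v)
w=((h[...,1]<60)&(h[...,2]>120)&(np.hypot(X-u,Y-v)<40)&(Y<245)).astype(np.uint8)
n,l,st,ce=cv2.connectedComponentsWithStats(w)
for i in range(1,n):
    if st[i,4]>15:
        P=np.argwhere(l==i)[:,::-1].astype(np.float32);vx,vy,x0,y0=cv2.fitLine(P,2,0,.01,.01).ravel()
        a=ray('wrist',x0,y0,.112,C);b=ray('wrist',x0+10*vx,y0+10*vy,.112,C);ang=np.arctan2(b[1]-a[1],b[0]-a[0]);print('white',st[i],a.round(4),'ang',ang,'q',.972-ang)
# lid knob in top and red discs left on board
t=grab_frame('top');Ct=cam('top');ht=cv2.cvtColor(t,cv2.COLOR_RGB2HSV).astype(int)
k=((ht[...,0]>22)&(ht[...,0]<34)&(ht[...,1]>150)&(ht[...,2]>90)).astype(np.uint8)
n,l,st,ce=cv2.connectedComponentsWithStats(k)
for q,c in zip(st[1:],ce[1:]):
    if q[4]>10: print('yellow top',q,c,ray('top',*c,.205,Ct).round(4))
print('small', t[216,364])
d=(t.max(2)<60)&(np.hypot(*np.meshgrid(np.arange(512)-103,np.arange(384)-155))<40)
print(np.argwhere(d).min(0),np.argwhere(d).max(0))
E
```

```text
[0.43828735 0.34406509 0.31409372] [3.13982492e+00 2.73653360e-03 2.91555813e+00] 0.03962273504514295 [-0.41786287 -0.4031365  -0.60310344]
sel px 252.67633878436453 165.22117754363498
white [276 166   7   9  47] [0.4502 0.373  0.112 ] ang -0.20299356619815367 q 1.1749935661981536
white [233 184  55  22 498] [0.4768 0.347  0.112 ] ang 1.6457181459715102 q -0.6737181459715103
yellow top [ 85 147  10  10  78] [ 89.67948718 151.58974359] [0.6086 0.3613 0.205 ]
yellow top [109 211   4   4  12] [110.25       212.66666667] [0.4606 0.3058 0.205 ]
small [145 123  48]
[123  64] [193 141]
```

```bash
python3 - <<'E'
from h import *
C=cam('wrist');im=grab_frame('wrist')
h=cv2.cvtColor(im,cv2.COLOR_RGB2HSV).astype(int)
for q in (0.6,1.2,1.8):
    a=.972-q; print(q,[ (lambda p:(int(p[0]),int(p[1]),h[int(round(p[1])),int(round(p[0]))].tolist()))(proj('wrist',(.438+r*np.cos(a),.3448+r*np.sin(a),.112),C)) for r in(.009,.013,.017,.02)])
u,v=map(int,proj('wrist',(.438,.3448,.112),C)); V=h[v-14:v+26,u-26:u+26,2]
for r in V[::2]: print(' '.join('%3d'%x for x in r[::2]))
E
```

```text
0.6 [(258, 173, [30, 102, 15]), (260, 176, [0, 7, 36]), (262, 178, [10, 40, 38]), (264, 180, [35, 41, 37])]
1.2 [(254, 174, [18, 68, 124]), (254, 177, [18, 67, 126]), (254, 181, [19, 70, 120]), (254, 183, [16, 69, 125])]
1.8 [(250, 173, [57, 140, 20]), (248, 175, [174, 128, 10]), (246, 178, [90, 17, 15]), (244, 180, [6, 30, 42])]
 20  26  15  11  16   0  15   5   7   8  15  17  13   7   5  11  46  50  44  45  51  35  43  49  49  53
  4  39  13  15   4   5   2   6   9  15  14  16  20   0  15   8  40  42  53  51  49  47  40  50  50  48
 16  10  11   2   9  14  11  11   3  15  15  10   6  18   9   8  43  50  45  42  50  47  38  44  47  49
 17  23  18  14  12  14  11  10  14  16  13   7  15   8   0  13  44  48  47  43  50  48  46  46  48  50
 11  36   3  11  13  11   7   0  14  16   8   4  13  15  18   3  41  51  41  46  50  49  45  50  41  48
  4  29   7  24   9  14  15  18  21   0   9  14  10   3  18   1  52  47  46  46  46  49  37  49  42  46
  0   9   9  19  18  14  13  15  18   8  16   0  10   8  10   9  41  41  46  42  50  42  24  44  47  43
  1   7  11   6  15  15  17  12  14  14 
[... 611 characters left out ...]
  18  12  15  16  16  24 126  22   8  45  44  44  31  48  44  41  44  44  43
 11  30  31  37  24  33  21  19  27  20  18  15  19 121  25  10  30  38  36  38  38  44  27  39  46  45
 31  35  39  32 198 225 124  29  28  37  31   3  27 125  26  19  40  36  32  36 173 238 198  48  44  34
 31  33  30 106 248 242 253  55  37  35  37   0  18 125  20  10  35  41  37  52 253 240 247 114  42  43
 27  30  36 118 249 239 255  55  28  35  35  40 116 132 103  29  38  40  36  58 251 241 249 103  33  41
 26  26  34  17 209 236 144  31  36  31  32 146 161 159 160 127  35  35  43  39 131 232 157  29  37  63
 33  32  28  27  30  31  33  30  36  35  30 155 152 153 160 166  34  35  41  33  34  33  48 120 146 180
```

The white line lies exactly along the q = 1.2 direction and points at the green dot. The arm is clear and the lid is on, so I hand in.

```bash
python3 -c "
from plant import *
print(close_job())"
```

```text
the job is handed in; nothing more can be done
None
```

The job is handed in: 3 large and 2 small castings (about 390 g, pointer in the green) are in the bowl, which stands in the platform with its lid on and the selector at green; the third small casting is still on the board, and no verdict was returned.

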